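# Put the bench balance into service and tare a crucible

## Task

Get the bench balance ready for weighing a batch into the small clay crucible. Push the orange transport-lock grip on the deck all the way left to its end stop so that the pan springs free, then nudge the flush power slide to the right across its detent by its small white ridge. Then set the crucible upright on the middle of the pan without dropping it, and, once it stands there on its own, press the blue tare key right down and let it go; leave the other things round about where they are.

Things in the scene. Friction and masses are not known exactly. Their poses are not given: they have to be found in the camera images.
- balance: White and grey bench balance, fixed on a stone grey slab 22 mm thick: 250 mm deep (its x), 190 mm wide (its y), flat deck 48 mm above its origin. Origin: under its centre, at the level of its feet (22 mm above the worktop); x points from its front (controls) to its back (pan), y to its left, z up. Besides the grip, ridge, key and pan nothing on the deck stands more than 2 mm proud.
- lock_grip (a point): Middle of the upper face of the orange transport-lock grip: 13 mm along the balance's y (its sliding direction), 20 mm along x, upright flat sides, top 16 mm above the deck. It lies 28 mm in front of the balance's centre; the flush display lies 12 mm in front of it and the pan's edge, 11 to 16 mm above the deck, 17 mm behind its back. Free deck of 65 mm or more on its right-hand (-y) side for a finger.
- lock (a joint): Travel of the lock grip in m: 0 = locked (at the right end stop), 0.032 = against the left end stop (+y of the balance), fully free. Moves with about 2 to 3 N and stays where it is left. Until about 0.024 a bar under the deck holds the pan down. A red patch shows left of the grip while locked, a green patch right of it when free.
- pan (a joint): Height of the pan in m on its spring: 0 = held down by the lock (also its lower stop), about 0.005 = free and empty. 0.5 N per mm: the crucible alone lowers the free pan by about 1.7 to 2.9 mm.
- pan_top (a point): Centre of the upper face of the round steel pan, 118 mm in diameter, flat, 5 mm thick, 58 mm behind the balance's centre. Its upper face is 11 mm above the deck when locked, about 16 mm when free and empty. z up.
- power_ridge (a point): Top middle of the small white ridge of the flush power slide on the front right of the deck: the ridge is 13 mm along the balance's x, 3.6 mm along y, and stands 5.5 mm above the deck; everything round it is flush (within 2 mm of the deck), with free deck of 70 mm on its left.
- power (a joint): Travel of the power slide in m: 0 = off (left), 0.008 = on (right end, -y of the balance). A spring detent in the middle takes about 4 to 6 N to pass; it then snaps on to the end. A green patch shows left of the slide when it is on.
- tare_top (a point): Middle of the top of the blue tare key on the front left of the deck: 16 mm along the balance's x, 26 mm along y, top 6 mm above the deck when released.
- tare (a joint): Travel of the tare key in m, downward: 0 = released, 0.004 = right down (about 3.5 N); springs back.
- crucible_mid (a point): Centre, half-way up, of the small clay crucible: round, open, 60 mm high, 61 mm across the rim, tapering to 44 mm across its flat foot, 0.09 to 0.14 kg; its foot is 30 mm below this point. It starts upright on the board. z is its axis.
- crucible: The same crucible; origin at the centre of its foot.
- octagon_board: Scorched octagonal fibre board (heat pad), fixed, 210 x 328 mm (its x, y), 12 mm thick, origin under its centre; the crucible and the glass sample stand on it.
- glass_sample: Loose amber glass disc, 57 mm across, 20 mm high, on the board; origin at the centre of its foot. To be left where it is.
- kiln_post_1: Loose clay kiln post standing on the right, 34 x 34 x 76 mm; origin at the centre of its foot. To be left where it is.
- tape_roll: Loose roll of masking tape lying at the back, 91 mm across, 24 mm high; origin at the centre of its underside. To be left where it is.
Things that resemble listed ones, but are neither listed nor needed, are in the scene too. Leave any pink look-alike of the crucible alone.

How it is judged:
By the outcome, as a careful person would: the job done as asked, in the order asked, and still so for the second after the job is handed in, with the robot touching nothing.
It also fails if it takes over 61 s, if anything falls off the work surface, if the arm or the gripper's body presses on something with over 40 N, if the wrist force passes 120 N, or if a joint passes its speed limit or range.

## Robot

A 6-joint arm with a two-finger parallel gripper is mounted at the origin on a cart in front of the work surface, level with it; the furniture and walls round the work are solid. World frame = base frame: x ahead of the robot, y to its left, z up, the work surface at z = 0. Lengths are in m, angles in rad, forces in N, time in s.
With the tool pointing down it reaches from about 0.375 to 0.9 m from the base axis. Payload 3.1 kg.
Tool frame: the origin (TCP) lies midway between the tips of the shut fingers; the grasp point (between the pads) lies manip.grip_depth behind it (manip.grip_depth is the distance from the TCP to the grasp point, in m); z points along the fingers, y is the direction in which the jaws open and shut (so a half turn about z gives the same grasp; the last joint's range is limited). The gripper opens to 85 mm and grips with 20 to 120 N. Pads are 22 mm wide; open, the fingers measure 114 mm over their backs; the gripper's body (76 mm by 85 mm) begins 54 mm behind the grasp point. The pads swing forward as they close: fully open they stand 13 mm farther back than shut.
Start: joints at [1.101, 0.527, 1.433, -0, 1.181, -0.178], TCP at [0.18, 0.599, 0.231] pointing down, gripper open.
Joint ranges: [-3.08, 3.08], [-0.75, 2.2], [0.22, 2.44], [-1.43, 4.57], [0, 2.65], [-2.85, 2.85]. Speed limits (rad/s): [2.79, 2.79, 3.14, 3.14, 3.14, 3.14].

## Interface

Orientations are given as a unit quaternion [x, y, z, w].
In Python, from station import manip, vision gives the robot as it stands.
- The arm moves only by the shell command python3 -m crank 'ROWS' [FORCE]. ROWS is JSON, a list of rows, each an object with "grip": the closure, from 0 (fully open) to 1 (shut); "offset": the shift along the tool's x, y, z in mm, a list of three; "angular": the turn, a rotation vector about the tool's x, y, z in degrees, a list of three. A call has 1 to 10 rows; each row is the pose to reach, as a shift and turn from the pose commanded when the call began, along the tool's axes at that moment; what a row does not reach only later rows make up. A row lasts 1/10 s, in which the tool goes at most 50 mm and 8.59 degrees, less where a joint would pass 70% of its speed; a pose out of reach is approached as far as the arm can. A call with a gripper value outside its range is refused whole. The fingers move at their own pace and stop on an object; FORCE is the grip in N (left out, the last holds). Time passes only in rows, so rows that repeat a pose let the fingers close. It gives the time, the measured TCP pose, the force and the opening at its end, in the units of the state.
- manip.sense(): the state, without advancing time (a new reading comes with each control period).
- vision.snapshot(name): name is "side" or "top" or "wrist"; returns a dict with "pixels" (400x640x3 uint8, red, green, blue), "intrinsics" (3x3 intrinsics, pixels), "R" (3x3) and "t" (3): a world point X has camera coordinates R X + t. Camera axes: x right, y down, z forward; pixel columns grow to the right and rows downward; lengths in m; the calibration is good to about 2 mm. A picture is of the moment at which its call begins. There is no depth.
- manip.sign_off(): hands the job in, once; it reports no verdict.
The state is a dict: "t": time; "q": joint angles; "qd": joint speeds; "tau": joint torques, N m; "tcp_pos": TCP position; "tool_rot": TCP orientation; "force": force on the tool from outside, world axes, zero at the start; "ft_torque": the same for the moment, N m; "finger_gap": opening from 0.0 (shut) to 1.0 (fully open).
Only numpy, scipy, OpenCV 4.12 (cv2) and the standard library are available. Lean on these libraries where they do the work, as an engineer would, in place of code of your own. Each camera call takes 0.05 s, during which the arm holds its last target.

## Working session

There is one attempt and no reset: what is moved stays moved. The work goes in short steps, Python scripts to look and compute and a shell command to move; the robot and the scene stay as the last step left them, time stands still between calls to the robot, and variables do not carry over. Pictures are saved under pics/ and viewed, and the job is handed in when it is done.

```bash
ls; mkdir -p pics; python3 - <<'E'
from station import manip, vision
import cv2
print(manip.sense(), manip.grip_depth)
for n in ("side","top","wrist"):
    s=vision.snapshot(n); cv2.imwrite(f"pics/a_{n}.png",s["pixels"][:,:,::-1])
    print(n,s["intrinsics"],s["R"],s["t"])
E
```

```text
pics
{'t': 0.0, 'q': array([ 1.10052095e+00,  5.28452343e-01,  1.43391685e+00,  4.47173950e-06,
        1.18138770e+00, -1.78476792e-01]), 'qd': array([-1.42686621e-03,  1.36057475e-04, -3.16554354e-04, -6.54485247e-05,
       -1.07648823e-03, -1.69399878e-03]), 'tau': array([ 2.76934916e-04, -4.42356241e+01, -1.78024632e+01, -1.28027186e-04,
        8.33681028e-03, -3.52123280e-06]), 'tcp_pos': array([0.17942235, 0.59794111, 0.23033748]), 'tool_rot': array([ 1.45382982e-01,  9.89374862e-01, -1.02502610e-03, -3.46849568e-04]), 'force': array([ 0.52514707, -0.84806353, -0.16959264]), 'ft_torque': array([ 0.00020829,  0.03002888, -0.04565239]), 'finger_gap': 1.0039234687526413} 0.0187
side [[442.83020721   0.         316.24489952]
 [  0.         442.83020721 201.89340098]
 [  0.           0.           1.        ]] [[ 0.36514449  0.9308729   0.01204755]
 [ 0.82176024 -0.31620868 -0.47404871]
 [-0.43746956  0.18299647 -0.88041619]] [-0.47016527 -0.36043887  1.77258207]
top [[513.21896827   0.         315.39924101]
 [  0.         513.21896827 195.25849027]
 [  0.           0.           1.        ]] [[-0.01238881 -0.99992235  0.00134534]
 [-0.99795351  0.01227998 -0.06275344]
 [ 0.06273204 -0.00212003 -0.99802815]] [0.28038363 0.61249693 1.60698373]
wrist [[352.71764717   0.         322.62995918]
 [  0.         352.71764717 202.49519018]
 [  0.           0.           1.        ]] [[ 0.28737856  0.95781534 -0.00182608]
 [ 0.92316163 -0.27647201  0.2670877 ]
 [ 0.25531583 -0.07844104 -0.9636705 ]] [-0.62336782 -0.03402748  0.37809865]
```

View pics/a_top.png

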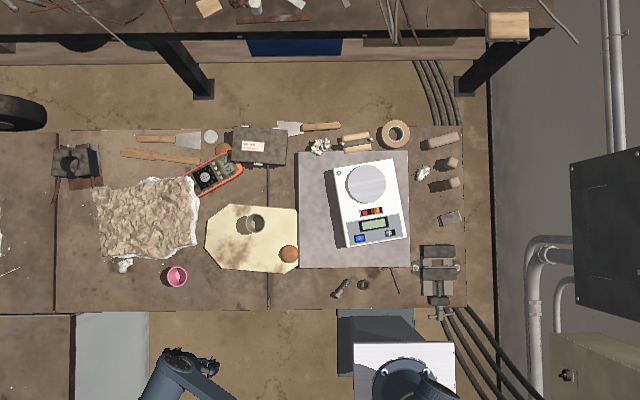

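View pics/a_side.png

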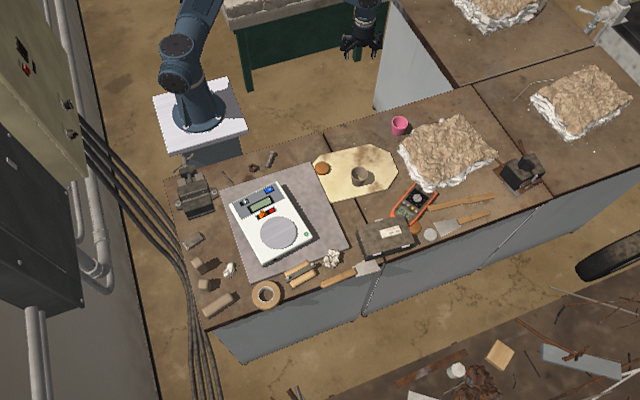

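View pics/a_wrist.png

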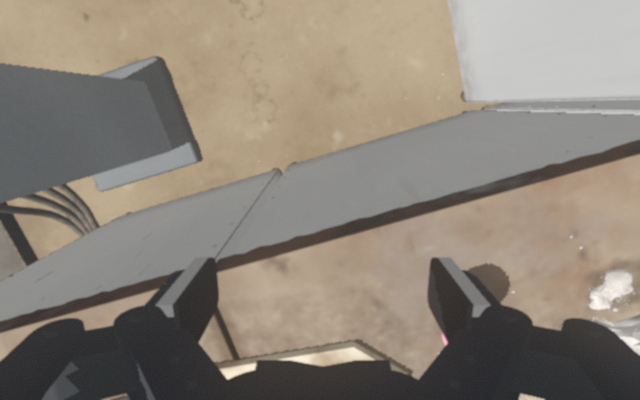

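```bash
cat > h.py <<'E'
from station import manip, vision
import cv2, numpy as np
from scipy.spatial.transform import Rotation as Ro
def snap(n,name):
    s=vision.snapshot(n); cv2.imwrite(f"pics/{name}.png",s["pixels"][:,:,::-1]); np.savez(f"pics/{name}.npz",**s); return s
def crop(name,x0,y0,w,h,k):
    im=cv2.imread(f"pics/{name}.png")[y0:y0+h,x0:x0+w]
    cv2.imwrite(f"pics/{name}_c{x0}_{y0}.png",cv2.resize(im,None,fx=k,fy=k,interpolation=cv2.INTER_CUBIC))
def ray(s,u,v):
    d=s["R"].T@np.linalg.inv(s["intrinsics"])@np.array([u,v,1.]); return -s["R"].T@s["t"],d
def onz(s,u,v,z):
    c,d=ray(s,u,v); return c+d*(z-c[2])/d[2]
def proj(s,X):
    p=s["intrinsics"]@(s["R"]@np.asarray(X,float)+s["t"]); return p[:2]/p[2]
def L(name): return dict(np.load(f"pics/{name}.npz"))
E
python3 - <<'E'
from h import *
snap("top","b_top");snap("side","b_side")
crop("b_top",320,140,100,120,6);crop("b_top",200,190,110,95,6);crop("b_side",220,170,110,100,6)
crop("b_side",305,110,110,100,6)
E
```

```text
(no output)
```

View pics/b_top_c320_140.png

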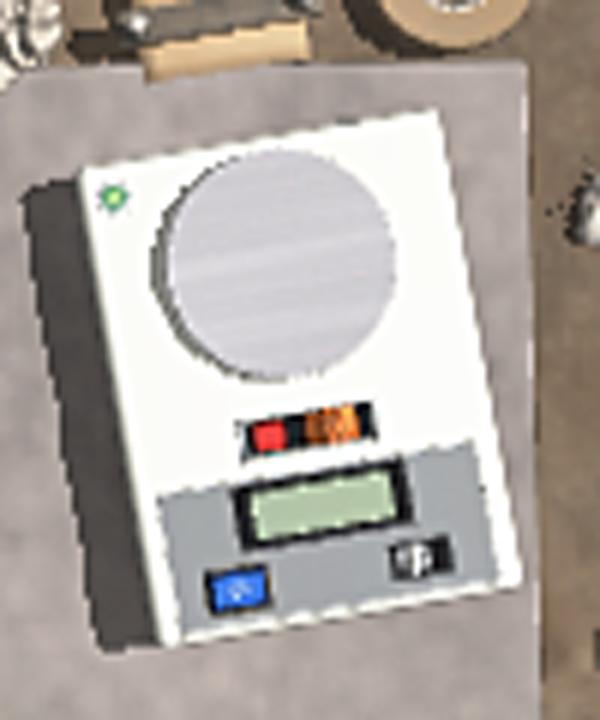

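View pics/b_top_c200_190.png

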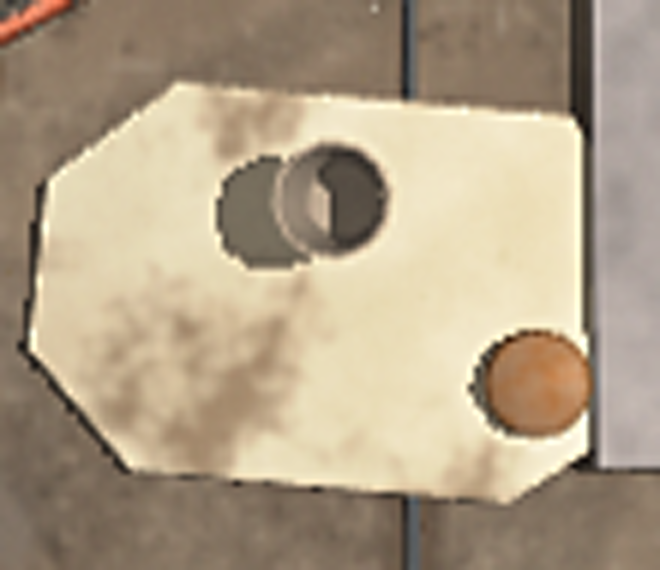

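View pics/b_side_c220_170.png

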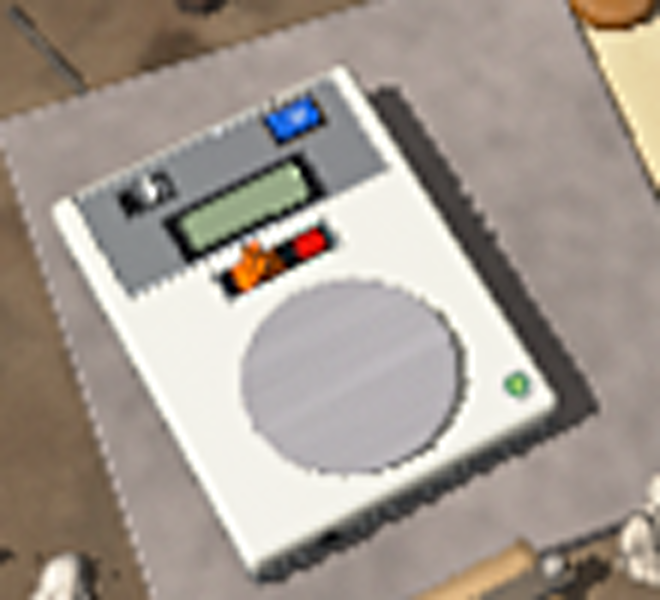

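View pics/b_side_c305_110.png

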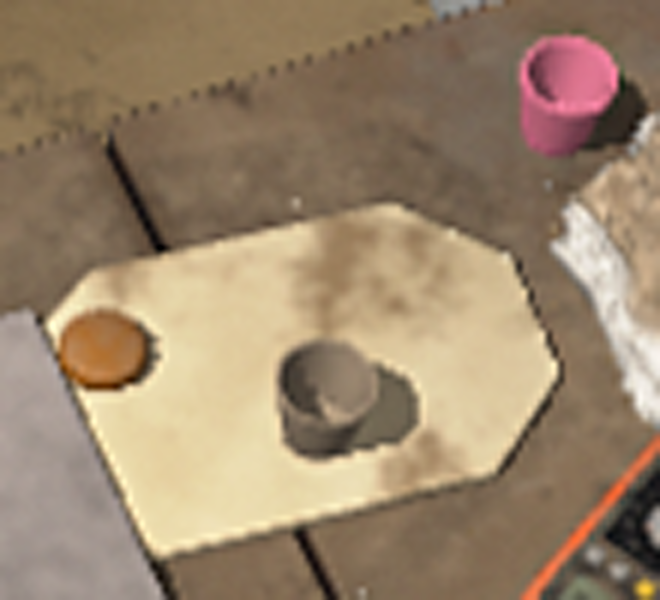

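```bash
python3 - <<'E'
from h import *
np.set_printoptions(precision=4,suppress=True)
s=L("b_top"); d=L("b_side")
print("cam",ray(s,0,0)[0],ray(d,0,0)[0])
def T(u,v,z,o=(320,140)): return onz(s,o[0]+u/6-.4,o[1]+v/6-.4,z)
def S(u,v,z,o=(220,170)): return onz(d,o[0]+u/6-.4,o[1]+v/6-.4,z)
tl,tr,br,bl=[T(*p,.070) for p in ((82,172),(436,112),(522,585),(162,645))]
print(tl,tr,br,bl,np.mean([tl,tr,br,bl],0))
# side: front-left(345,68) front-right(60,205) back-right(255,575) back-left(552,405)
fl,fr,bR,bL=[S(*p,.070) for p in ((345,68),(58,203),(252,570),(555,402))]
print(bL,bR,fr,fl,np.mean([fl,fr,bR,bL],0))
for n,a,b,z in (("pan",T(283,265,.081),S(353,375,.081),0),("grip",T(332,424,.086),S(256,256,.086),0),("ridge",T(413,558,.0755),S(147,188,.0755),0),("tare",T(238,590,.076),S(294,117,.076),0)):
    print(n,a,b)
print("cruc rim",T(332,200,.072,(200,190)),S(327,378,.072,(305,110)))
print("glass top",T(538,383,.032,(200,190)),S(103,346,.032,(305,110)))
for a,b in ((tl,bl),(tr,br),):
    v=a-b; print(np.degrees(np.arctan2(v[1],v[0])),np.linalg.norm(v))
for a,b in ((bL,fl),(bR,fr),):
    v=a-b; print(np.degrees(np.arctan2(v[1],v[0])),np.linalg.norm(v))
E
```

```text
cam [0.5139 0.2762 1.6419] [ 1.2433 -0.0007  1.3954]
[0.6953 0.2169 0.07  ] [0.7241 0.0345 0.07  ] [ 0.4813 -0.004   0.07  ] [0.4531 0.1797 0.07  ] [0.5884 0.1068 0.07  ]
[0.6996 0.2152 0.07  ] [0.7319 0.0319 0.07  ] [ 0.4845 -0.0021  0.07  ] [0.4585 0.1778 0.07  ] [0.5936 0.1057 0.07  ]
pan [0.6452 0.1157 0.081 ] [0.6498 0.1172 0.081 ]
grip [0.5639 0.093  0.086 ] [0.5648 0.0904 0.086 ]
ridge [0.4957 0.052  0.0755] [0.4964 0.0473 0.0755]
tare [0.4806 0.1411 0.076 ] [0.4826 0.1391 0.076 ]
cruc rim [0.5302 0.4586 0.072 ] [0.5308 0.4582 0.072 ]
glass top [0.4342 0.3566 0.032 ] [0.4394 0.354  0.032 ]
8.719165282375716 0.2449963407199844
9.009395250866252 0.2458440492266357
8.831265826210121 0.24391780260662574
7.829534160217434 0.24973554137085222
```

```bash
cat >> h.py <<'E'
np.set_printoptions(precision=4,suppress=True)
YAW=8.7
def rel(target, yaw_jaw_deg, st=None):
    """print offset (mm, tool axes) and angular to reach target pos, tool down, jaw (tool y) direction yaw in world deg"""
    st=st or manip.sense(); R=Ro.from_quat(st["tool_rot"])
    off=R.inv().apply(np.asarray(target)-st["tcp_pos"])*1000
    a=np.radians(yaw_jaw_deg); y=np.array([np.cos(a),np.sin(a),0]); z=np.array([0,0,-1.]); x=np.cross(y,z)
    Rt=Ro.from_matrix(np.c_[x,y,z]); rv=(R.inv()*Rt).as_rotvec(degrees=True)
    print("off",off.round(1),"ang",rv.round(2),"tcp",st["tcp_pos"].round(4),"F",st["force"].round(1),"t",round(st["t"],2))
E
python3 - <<'E'
from h import *
s=L("b_top")
st=manip.sense()
R=np.array([[ 0.28737856,0.95781534,-0.00182608],[0.92316163,-0.27647201,0.2670877],[0.25531583,-0.07844104,-0.9636705]]);t=np.array([-0.62336782,-0.03402748,0.37809865])
c=-R.T@t; Q=Ro.from_quat(st["tool_rot"])
print("cam in tool",Q.inv().apply(c-st["tcp_pos"]))
rel([0.5,0.10,0.30],98.7)
E
```

```text
cam in tool [ 0.0683 -0.0008 -0.1415]
off [-450.2 -385.1  -68.9] ang [ -0.06  -0.02 -25.42] tcp [0.1796 0.5983 0.2308] F [-1.1 -0.7  0.8] t 0.25
```

```bash
R='{"grip":1,"offset":[-450,-385,-70],"angular":[0,0,-25.4]}'; python3 -m crank '[{"grip":1,"offset":[-450,-385,-70],"angular":[0,0,-25.4]},{"grip":1,"offset":[-450,-385,-70],"angular":[0,0,-25.4]},{"grip":1,"offset":[-450,-385,-70],"angular":[0,0,-25.4]},{"grip":1,"offset":[-450,-385,-70],"angular":[0,0,-25.4]},{"grip":1,"offset":[-450,-385,-70],"angular":[0,0,-25.4]},{"grip":1,"offset":[-450,-385,-70],"angular":[0,0,-25.4]},{"grip":1,"offset":[-450,-385,-70],"angular":[0,0,-25.4]},{"grip":1,"offset":[-450,-385,-70],"angular":[0,0,-25.4]},{"grip":1,"offset":[-450,-385,-70],"angular":[0,0,-25.4]},{"grip":1,"offset":[-450,-385,-70],"angular":[0,0,-25.4]}]'; python3 -c "
from h import *
rel([0.5,0.10,0.30],98.7)"
```

```text
t: 1.25
tcp_pos: [0.4457, 0.1842, 0.2897]
tool_rot: [-0.076, 0.997, 0.0, 0.0]
force: [1.2, 0.5, 0.2]
finger_gap: 0.003
off [-41.  -91.4 -10.3] ang [ 0.01  0.03 -0.03] tcp [0.4457 0.1842 0.2897] F [1.2 0.5 0.2] t 1.25
```

```bash
python3 -m crank '[{"grip":1,"offset":[-40,-91,-10],"angular":[0,0,0]},{"grip":1,"offset":[-40,-91,-10],"angular":[0,0,0]},{"grip":1,"offset":[-40,-91,-10],"angular":[0,0,0]},{"grip":1,"offset":[-40,-91,-10],"angular":[0,0,0]},{"grip":1,"offset":[-40,-91,-10],"angular":[0,0,0]}]'; python3 -c "
from h import *
snap('wrist','w1')
rel([0.5,0.10,0.30],98.7)"
```

```text
t: 1.75
tcp_pos: [0.4972, 0.1028, 0.2989]
tool_rot: [-0.076, 0.997, 0.0, -0.001]
force: [-0.5, -0.7, -0.3]
finger_gap: 0.003
off [-2.3 -3.6 -1. ] ang [ 0.03 -0.07  0.06] tcp [0.4971 0.1032 0.299 ] F [ 0.5 -0.1  0.1] t 1.8
```

View pics/w1.png

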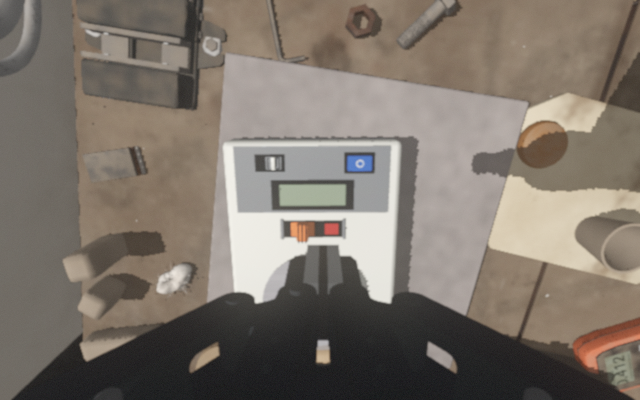

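```bash
python3 -c "
from h import *
crop('w1',215,130,200,120,4)"
```

```text
(no output)
```

View pics/w1_c215_130.png

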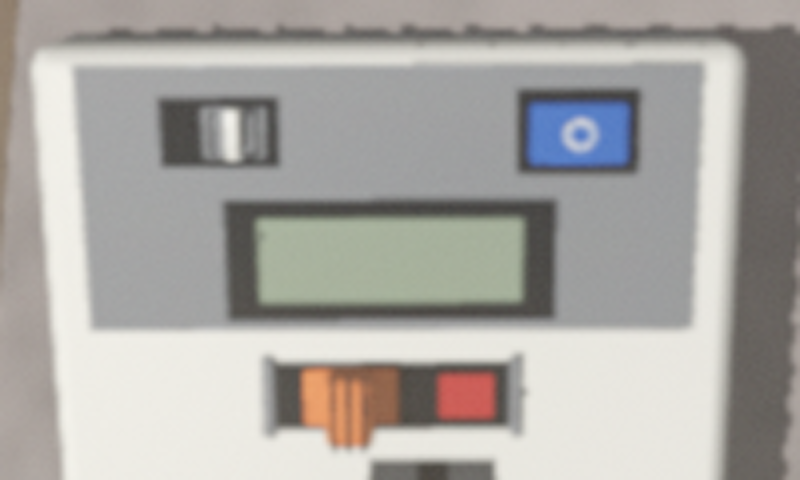

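```bash
python3 - <<'E'
from h import *
s=L("w1")
def W(u,v,z): return onz(s,215+u/4-.4,130+v/4-.4,z)
fl,fr=W(742,45,.070),W(35,45,.070)
v=fl-fr; print(fl,fr,np.linalg.norm(v),np.degrees(np.arctan2(v[1],v[0]))-90)
k=W(580,132,.076); r=W(229,134,.0755); v=k-r
print("key",k,"ridge",r,np.linalg.norm(v),np.degrees(np.arctan2(v[1],v[0]))-90)
g=W(350,410,.086); print("grip",g)
E1=W(265,395,.07); E2=W(522,395,.07); v=E2-E1; print(E1,E2,np.degrees(np.arctan2(v[1],v[0]))-90,np.linalg.norm(v))
for y in (8.0,8.7):
  a=np.radians(y);ex=np.array([np.cos(a),np.sin(a),0]);ey=np.array([-np.sin(a),np.cos(a),0])
  for c in ((.5884,.1068,.07),(.5936,.1057,.07)):
    c=np.array(c); print(y,[(round(float((p-c)@ex),4),round(float((p-c)@ey),4)) for p in (k,r,g,(fl+fr)/2)])
E
```

```text
[0.4529 0.1775 0.07  ] [ 0.4808 -0.0043  0.07  ] 0.18391612131674723 8.720456274082181
key [0.4809 0.1391 0.076 ] ridge [0.4953 0.0489 0.0755] 0.09140989008782313 9.095830015237638
grip [0.5623 0.0905 0.086 ]
[0.5675 0.0665 0.07  ] [0.5567 0.1372 0.07  ] 8.708775534263864 0.07152655900459687
8.0 [(-0.102, 0.047), (-0.1002, -0.0444), (-0.0281, -0.0125), (-0.1231, -0.0031)]
8.0 [(-0.107, 0.0488), (-0.1052, -0.0426), (-0.0331, -0.0107), (-0.1281, -0.0013)]
8.7 [(-0.1014, 0.0482), (-0.1007, -0.0432), (-0.0282, -0.0122), (-0.1232, -0.0016)]
8.7 [(-0.1063, 0.0501), (-0.1057, -0.0413), (-0.0332, -0.0103), (-0.1282, 0.0003)]
```

```bash
python3 -c "
from h import *
rel([0.5684,0.0559,0.12],98.8)
rel([0.5684,0.0559,0.075],98.8)"
```

```text
off [-63.5 -57.7 178.9] ang [ 0.03 -0.07 -0.04] tcp [0.4971 0.1032 0.299 ] F [ 0.5 -0.1  0.1] t 1.8
off [-63.5 -57.8 223.9] ang [ 0.03 -0.07 -0.04] tcp [0.4971 0.1032 0.299 ] F [ 0.5 -0.1  0.1] t 1.8
```

```bash
python3 -m crank '[{"grip":1,"offset":[-63,-57,90],"angular":[0,0,0]},{"grip":1,"offset":[-63,-57,90],"angular":[0,0,0]},{"grip":1,"offset":[-63,-57,90],"angular":[0,0,0]},{"grip":1,"offset":[-63,-57,180],"angular":[0,0,0]},{"grip":1,"offset":[-63,-57,180],"angular":[0,0,0]},{"grip":1,"offset":[-63,-57,180],"angular":[0,0,0]},{"grip":1,"offset":[-63,-57,180],"angular":[0,0,0]}]'; python3 -c "
from h import *
snap('wrist','w2'); snap('side','s2');crop('s2',220,150,110,100,6)
rel([0.5684,0.0559,0.075],98.8)"
```

```text
t: 2.5
tcp_pos: [0.5686, 0.0566, 0.1193]
tool_rot: [-0.077, 0.997, 0.0, -0.001]
force: [0.7, 0.6, 0.7]
finger_gap: -0.001
off [ 2.5  0.3 46.6] ang [-0.06  0.25 -0.03] tcp [0.5707 0.056  0.1216] F [ 0.5 -0.8  0.1] t 2.6
```

View pics/w2.png

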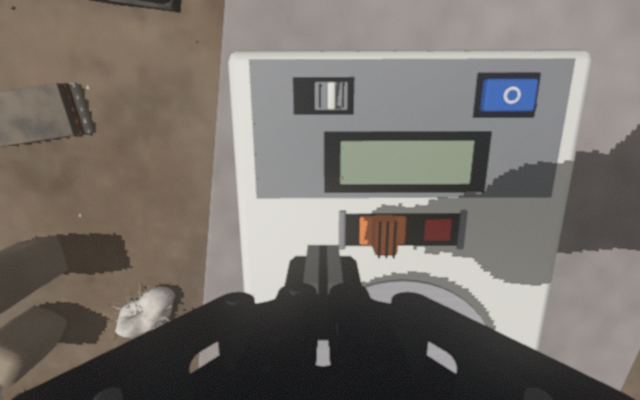

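View pics/s2_c220_150.png

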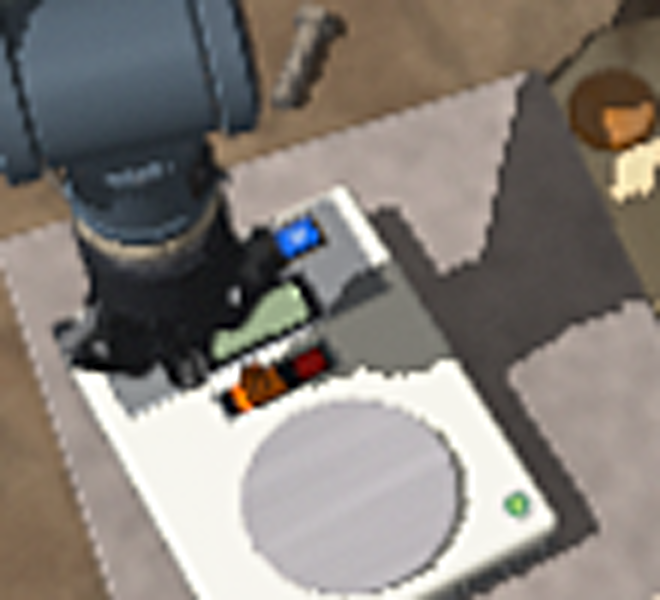

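```bash
python3 -c "
from h import *
crop('w2',270,60,280,210,2.85)"
```

```text
(no output)
```

View pics/w2_c270_60.png

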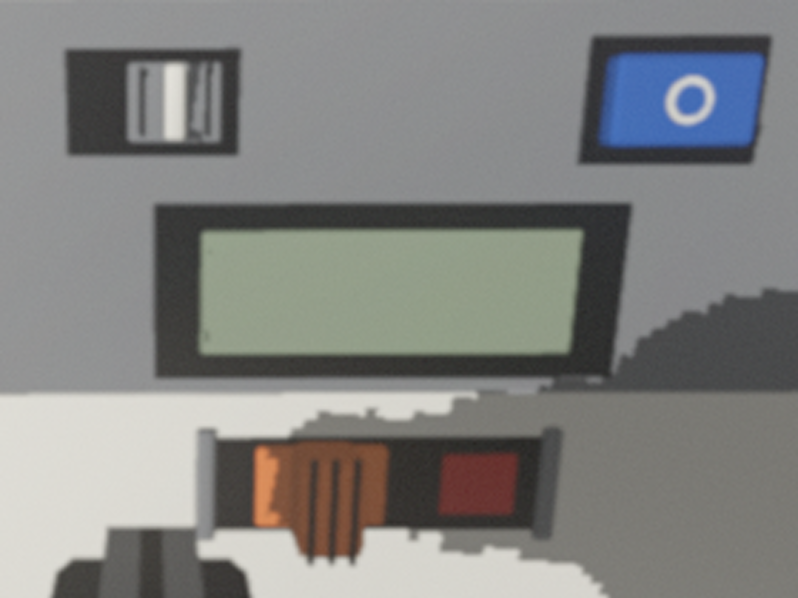

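```bash
python3 - <<'E'
from h import *
s=L("w2")
def W(u,v,z): return onz(s,270+u/2.85-.4,60+v/2.85-.4,z)
print("grip",W(333,508,.086),"key",W(690,100,.076),"ridge",W(175,102,.0755))
E
```

```text
grip [0.563  0.0898 0.086 ] key [0.4816 0.1391 0.076 ] ridge [0.4959 0.0494 0.0755]
```

```bash
python3 -m crank '[{"grip":1,"offset":[1,0,30],"angular":[0,0,0]},{"grip":1,"offset":[1,0,45],"angular":[0,0,0]},{"grip":1,"offset":[1,0,45],"angular":[0,0,0]},{"grip":1,"offset":[1,0,45],"angular":[0,0,0]}]'; python3 -c "
from h import *
snap('wrist','w3')
rel([0.5684,0.0559,0.075],98.8)"
```

```text
t: 3.0
tcp_pos: [0.5696, 0.0553, 0.0764]
tool_rot: [-0.076, 0.997, -0.0, 0.002]
force: [-0.3, 0.5, -0.2]
finger_gap: 0.0
off [1.3 0.9 1.5] ang [-0.06  0.24 -0.1 ] tcp [0.5698 0.0552 0.0765] F [ 0.5 -0.5  0.2] t 3.05
```

View pics/w3.png

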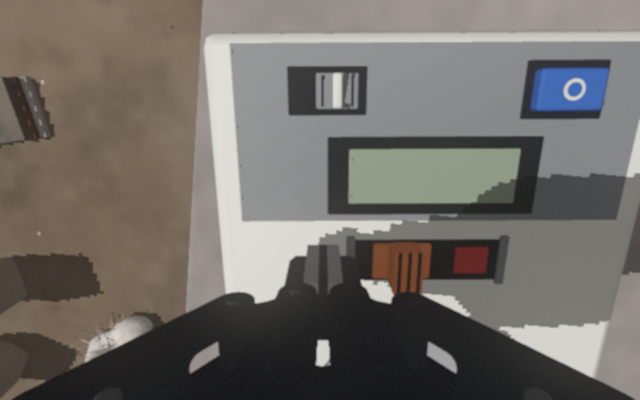

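```bash
python3 -m crank '[{"grip":1,"offset":[1,10,1],"angular":[0,0,0]},{"grip":1,"offset":[1,18,1],"angular":[0,0,0]},{"grip":1,"offset":[1,25,1],"angular":[0,0,0]},{"grip":1,"offset":[1,32,1],"angular":[0,0,0]},{"grip":1,"offset":[1,39,1],"angular":[0,0,0]},{"grip":1,"offset":[1,43,1],"angular":[0,0,0]},{"grip":1,"offset":[1,46,1],"angular":[0,0,0]},{"grip":1,"offset":[1,46,1],"angular":[0,0,0]}]'; python3 -c "
from h import *
snap('wrist','w4')
rel([0.563,0.0905,0.075],98.8)"
```

```text
t: 3.85
tcp_pos: [0.561, 0.0979, 0.0735]
tool_rot: [-0.077, 0.997, -0.003, 0.0]
force: [0.4, -12.3, 3.3]
finger_gap: 0.001
off [-0.8 -7.7 -1.5] ang [-0.27  0.02  0.02] tcp [0.561  0.098  0.0735] F [  0.1 -12.2   1.7] t 3.9
```

View pics/w4.png

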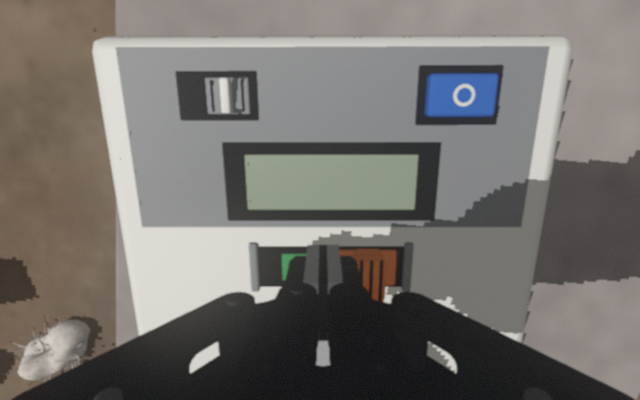

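```bash
python3 -m crank '[{"grip":1,"offset":[0,1,-1],"angular":[0,0,0]},{"grip":1,"offset":[0,2,-1],"angular":[0,0,0]},{"grip":1,"offset":[0,2,-1],"angular":[0,0,0]}]'; python3 -c "
from h import *
rel([0.563,0.0905,0.075],98.8)"
```

```text
t: 4.2
tcp_pos: [0.5609, 0.0982, 0.0737]
tool_rot: [-0.077, 0.997, -0.004, 0.0]
force: [2.6, -17.2, -2.3]
finger_gap: -0.002
off [-0.9 -7.9 -1.3] ang [-0.41 -0.01  0.06] tcp [0.5609 0.0982 0.0737] F [  2.6 -17.2  -2.3] t 4.2
```

```bash
python3 -m crank '[{"grip":1,"offset":[0,-6,0],"angular":[0,0,0]},{"grip":1,"offset":[0,-8,0],"angular":[0,0,0]},{"grip":1,"offset":[0,-8,-30],"angular":[0,0,0]},{"grip":1,"offset":[40,-32,-60],"angular":[0,0,0]},{"grip":1,"offset":[70,-32,-60],"angular":[0,0,0]},{"grip":1,"offset":[70,-32,-60],"angular":[0,0,0]},{"grip":1,"offset":[70,-32,-60],"angular":[0,0,0]}]'; python3 -c "
from h import *
snap('wrist','w5'); snap('side','s5');crop('s5',220,150,110,100,6);snap('top','t5');crop('t5',320,140,100,120,5)
rel([0.4929,0.067,0.075],98.8)"
```

```text
t: 4.9
tcp_pos: [0.4948, 0.0609, 0.1345]
tool_rot: [-0.076, 0.997, 0.0, -0.0]
force: [0.1, 0.3, -0.3]
finger_gap: 0.002
off [ 2.9  6.7 59.1] ang [ 0.01  0.06 -0.09] tcp [0.4967 0.0608 0.1341] F [0.6 0.5 0.6] t 5.05
```

View pics/w5.png

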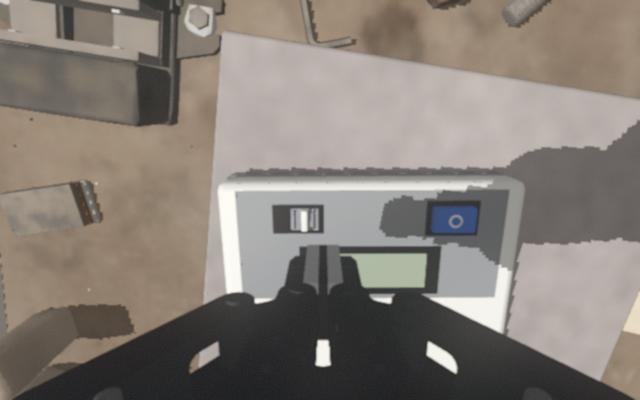

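View pics/s5_c220_150.png

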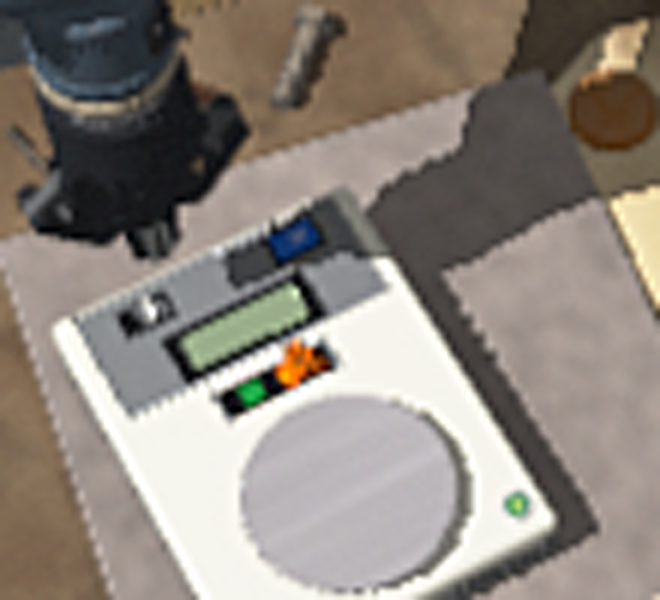

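View pics/t5_c320_140.png

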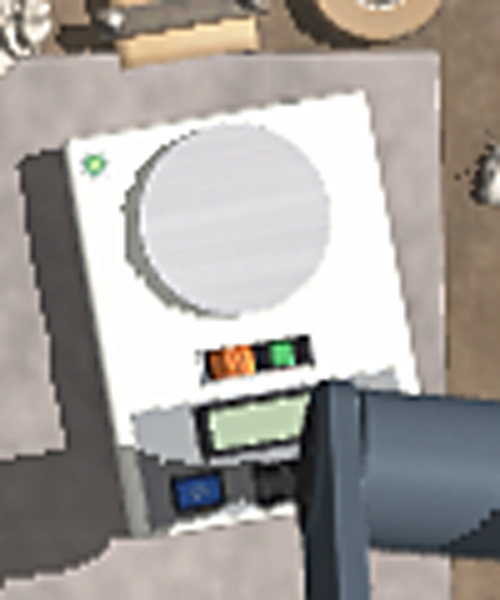

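```bash
python3 -m crank '[{"grip":1,"offset":[2,6,25],"angular":[0,0,0]},{"grip":1,"offset":[2,6,50],"angular":[0,0,0]},{"grip":1,"offset":[2,6,57],"angular":[0,0,0]},{"grip":1,"offset":[2,6,57],"angular":[0,0,0]},{"grip":1,"offset":[2,6,57],"angular":[0,0,0]}]'; python3 -c "
from h import *
snap('wrist','w6')
rel([0.4929,0.067,0.0715],98.8)"
```

```text
t: 5.55
tcp_pos: [0.4935, 0.066, 0.0775]
tool_rot: [-0.076, 0.997, -0.0, 0.0]
force: [0.3, 0.1, 0.9]
finger_gap: 0.001
off [0.6 1.2 6.4] ang [-0.02  0.09 -0.11] tcp [0.4937 0.0659 0.0779] F [0.7 0.1 0.6] t 5.6
```

View pics/w6.png

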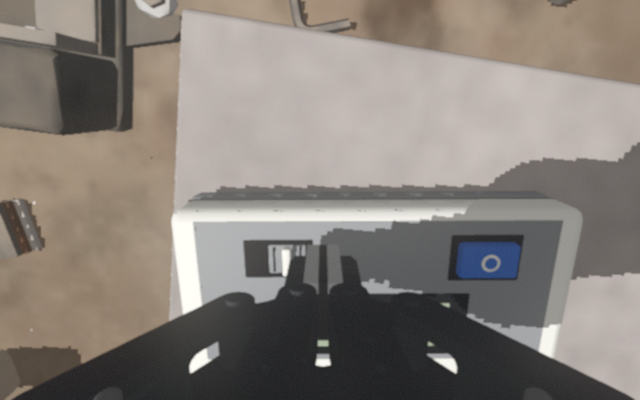

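```bash
python3 -m crank '[{"grip":1,"offset":[0,0,4],"angular":[0,0,0]},{"grip":1,"offset":[0,0,5.5],"angular":[0,0,0]},{"grip":1,"offset":[0,0,5.5],"angular":[0,0,0]}]';python3 -m crank '[{"grip":1,"offset":[0,0,1],"angular":[0,0,0]},{"grip":1,"offset":[0,0,1],"angular":[0,0,0]}]';python3 -m crank '[{"grip":1,"offset":[0,0,1],"angular":[0,0,0]},{"grip":1,"offset":[0,0,1],"angular":[0,0,0]}]'
```

```text
t: 5.9
tcp_pos: [0.4927, 0.0658, 0.072]
tool_rot: [-0.076, 0.997, -0.0, 0.0]
force: [0.4, 1.0, 0.4]
finger_gap: -0.004
t: 6.1
tcp_pos: [0.4927, 0.0659, 0.0708]
tool_rot: [-0.076, 0.997, -0.0, 0.0]
force: [-0.4, -0.4, 0.0]
finger_gap: 0.001
t: 6.3
tcp_pos: [0.4928, 0.0659, 0.0701]
tool_rot: [-0.076, 0.997, -0.0, 0.0]
force: [-1.3, -0.5, 3.3]
finger_gap: -0.002
```

```bash
python3 -m crank '[{"grip":1,"offset":[0,0,-1.8],"angular":[0,0,0]},{"grip":1,"offset":[0,-3,-1.8],"angular":[0,0,0]},{"grip":1,"offset":[0,-6,-1.8],"angular":[0,0,0]},{"grip":1,"offset":[0,-8,-1.8],"angular":[0,0,0]},{"grip":1,"offset":[0,-10,-1.8],"angular":[0,0,0]},{"grip":1,"offset":[0,-10,-1.8],"angular":[0,0,0]}]';python3 -m crank '[{"grip":1,"offset":[0,-1,0],"angular":[0,0,0]},{"grip":1,"offset":[0,-2,0],"angular":[0,0,0]},{"grip":1,"offset":[0,-2,0],"angular":[0,0,0]}]'; python3 -c "
from h import *
snap('wrist','w7');crop('w7',200,200,150,110,5)"
```

```text
t: 6.9
tcp_pos: [0.4943, 0.0558, 0.0715]
tool_rot: [-0.076, 0.997, -0.0, 0.0]
force: [0.0, -0.1, 0.3]
finger_gap: 0.0
t: 7.2
tcp_pos: [0.4945, 0.0537, 0.0716]
tool_rot: [-0.076, 0.997, -0.0, -0.0]
force: [-0.8, 0.1, 1.5]
finger_gap: 0.003
```

View pics/w7_c200_200.png

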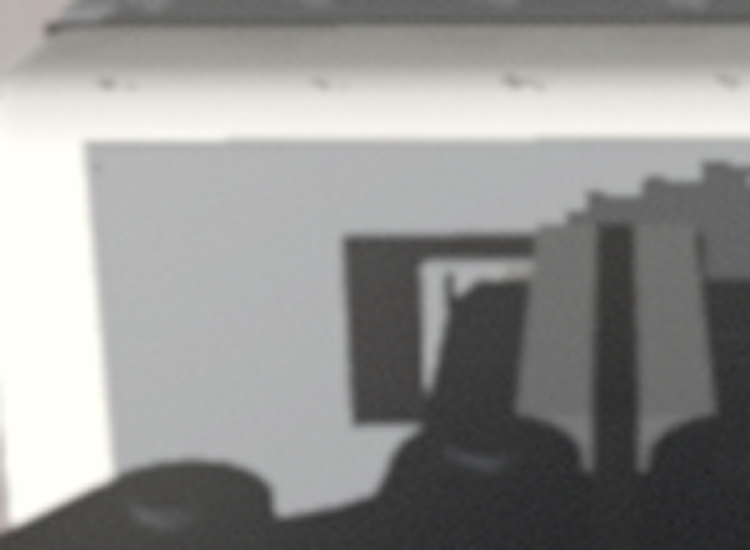

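```bash
python3 -m crank '[{"grip":1,"offset":[0,-1,0],"angular":[0,0,0]},{"grip":1,"offset":[0,-2,0],"angular":[0,0,0]},{"grip":1,"offset":[0,-2,0],"angular":[0,0,0]}]';python3 -m crank '[{"grip":1,"offset":[0,-1,0],"angular":[0,0,0]},{"grip":1,"offset":[0,-2,0],"angular":[0,0,0]},{"grip":1,"offset":[0,-2,0],"angular":[0,0,0]}]'; python3 -c "
from h import *
snap('wrist','w8');crop('w8',200,200,150,110,5)"
```

```text
t: 7.55
tcp_pos: [0.4949, 0.0518, 0.0716]
tool_rot: [-0.076, 0.997, -0.0, 0.0]
force: [0.3, -0.4, -0.2]
finger_gap: -0.002
t: 7.85
tcp_pos: [0.4951, 0.05, 0.0716]
tool_rot: [-0.076, 0.997, 0.0, -0.0]
force: [0.1, 0.2, 0.4]
finger_gap: -0.001
```

View pics/w8_c200_200.png

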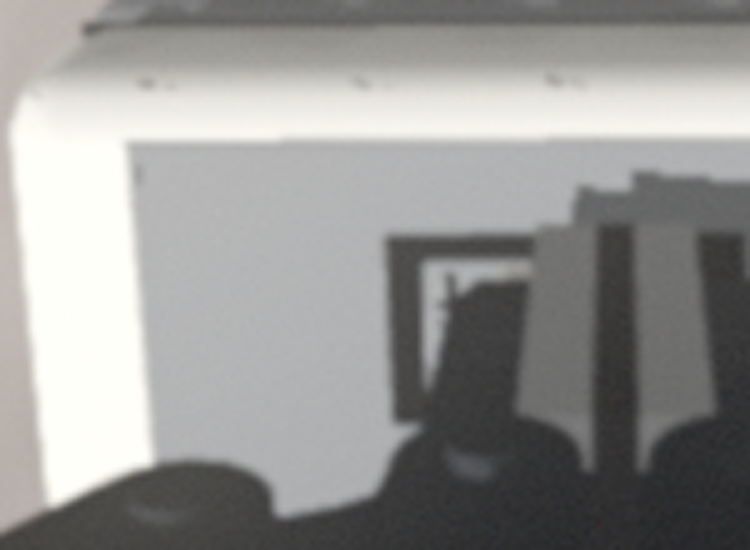

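```bash
python3 -m crank '[{"grip":1,"offset":[0,-1,0],"angular":[0,0,0]},{"grip":1,"offset":[0,-2,0],"angular":[0,0,0]},{"grip":1,"offset":[0,-2,0],"angular":[0,0,0]}]';python3 -m crank '[{"grip":1,"offset":[0,-1,0],"angular":[0,0,0]},{"grip":1,"offset":[0,-2,0],"angular":[0,0,0]},{"grip":1,"offset":[0,-2,0],"angular":[0,0,0]}]'; python3 -c "
from h import *
snap('wrist','w9');crop('w9',200,200,150,110,5)"
```

```text
t: 8.2
tcp_pos: [0.4951, 0.0497, 0.0716]
tool_rot: [-0.075, 0.997, 0.001, -0.0]
force: [0.7, 8.3, -0.3]
finger_gap: -0.002
t: 8.5
tcp_pos: [0.4951, 0.0493, 0.0715]
tool_rot: [-0.074, 0.997, 0.003, -0.0]
force: [1.4, 15.7, 1.6]
finger_gap: -0.001
```

View pics/w9_c200_200.png

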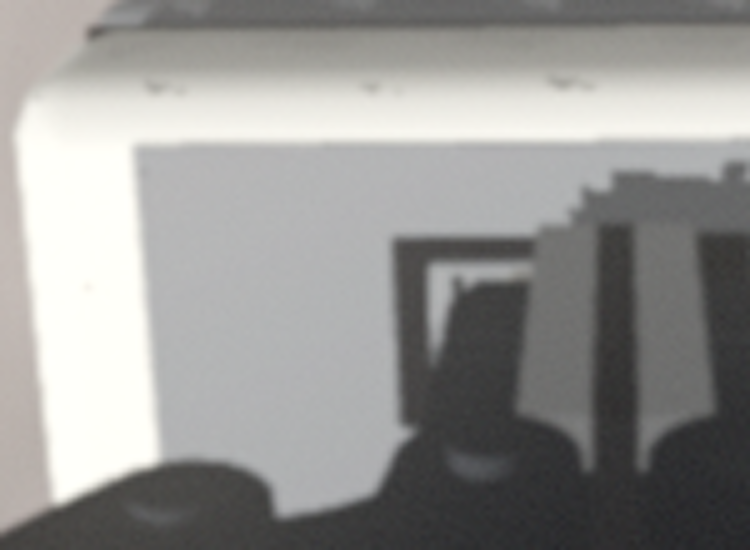

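```bash
python3 -m crank '[{"grip":1,"offset":[0,5,0],"angular":[0,0,0]},{"grip":1,"offset":[0,8,-15],"angular":[0,0,0]},{"grip":1,"offset":[-5,10,-60],"angular":[0,0,0]},{"grip":1,"offset":[-30,40,-110],"angular":[0,0,0]},{"grip":1,"offset":[-50,40,-150],"angular":[0,0,0]},{"grip":1,"offset":[-50,40,-150],"angular":[0,0,0]}]'; python3 -c "
from h import *
snap('wrist','w10');crop('w10',210,130,220,150,3.6)"
```

```text
t: 9.15
tcp_pos: [0.5452, 0.0939, 0.2277]
tool_rot: [-0.077, 0.997, -0.001, 0.008]
force: [0.1, -0.6, -0.4]
finger_gap: -0.001
```

View pics/w10_c210_130.png

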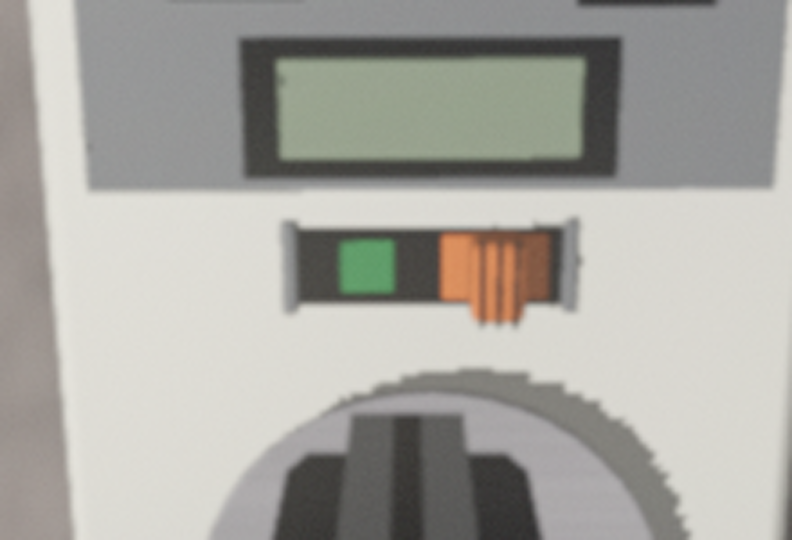

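```bash
python3 - <<'E'
from h import *
s=L("w10")
def W(u,v,z,s=s,o=(210,130),k=3.6): return onz(s,o[0]+u/k-.4,o[1]+v/k-.4,z)
a=np.radians(8.75);ey=np.array([-np.sin(a),np.cos(a),0])
s1=L("w1");s2=L("w2")
w1=lambda u,v,z:W(u,v,z,s1,(215,130),4)
w2=lambda u,v,z:W(u,v,z,s2,(270,60),2.85)
# rib bottom mid at back top edge
print("grip top y rel:")
print("w1",w1(350,445,.086)@ey, "lugs", w1(270,395,.07)@ey,w1(518,395,.07)@ey,"plate",w1(302,395,.072)@ey,w1(400,395,.072)@ey)
print("w2",w2(333,555,.086)@ey, "lugs", w2(205,485,.07)@ey,w2(550,485,.07)@ey,"plate",w2(255,485,.072)@ey,w2(388,485,.072)@ey)
print("w10",W(497,322,.086)@ey, "lugs", W(290,265,.07)@ey,W(570,265,.07)@ey,"plate",W(441,265,.072)@ey,W(550,265,.072)@ey)
E
```

```text
grip top y rel:
w1 0.0037606619036597145 lugs -0.019251422265634574 0.049770338336892796 plate -0.010152491603155251 0.016973779960598637
w2 0.0035519534828326645 lugs -0.019879973789090684 0.049736413670314894 plate -0.010013167392775827 0.01654227859431754
w10 0.030338850597551655 lugs -0.01957617050915171 0.04907242461534604 plate 0.017407527023448992 0.04394326506795017
```

```bash
python3 -c "
from h import *
crop('w10',210,60,220,100,3.6)
rel([0.563,0.0905,0.079],98.8)"
```

```text
off [-17.4  -5.6 147.1] ang [-0.15  0.62 -0.04] tcp [0.5433 0.0936 0.2259] F [0.  0.1 0.4] t 9.2
```

View pics/w10_c210_60.png

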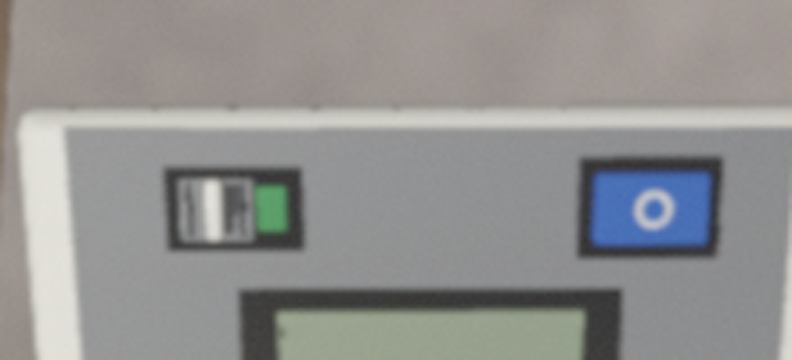

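```bash
python3 -m crank '[{"grip":1,"offset":[-18,-11,50],"angular":[0,0,0]},{"grip":1,"offset":[-18,-11,100],"angular":[0,0,0]},{"grip":1,"offset":[-18,-11,135],"angular":[0,0,0]},{"grip":1,"offset":[-18,-11,146],"angular":[0,0,0]},{"grip":1,"offset":[-18,-11,146],"angular":[0,0,0]},{"grip":1,"offset":[-18,-11,146],"angular":[0,0,0]}]'; python3 -c "
from h import *
rel([0.5609,0.0982,0.079],98.8)"
```

```text
t: 9.8
tcp_pos: [0.5585, 0.0848, 0.0757]
tool_rot: [-0.076, 0.997, -0.0, -0.0]
force: [0.3, 0.1, 0.3]
finger_gap: 0.001
off [-4.4 12.9 -3.3] ang [-0.01 -0.01 -0.13] tcp [0.5585 0.0848 0.0757] F [0.3 0.1 0.3] t 9.8
```

```bash
python3 -m crank '[{"grip":1,"offset":[-2,4,-4],"angular":[0,0,0]},{"grip":1,"offset":[-2,8,-4],"angular":[0,0,0]},{"grip":1,"offset":[-2,11,-4],"angular":[0,0,0]},{"grip":1,"offset":[-2,13,-4],"angular":[0,0,0]},{"grip":1,"offset":[-2,13,-4],"angular":[0,0,0]}]'; python3 -m crank '[{"grip":1,"offset":[0,1.5,0],"angular":[0,0,0]},{"grip":1,"offset":[0,3,0],"angular":[0,0,0]},{"grip":1,"offset":[0,3,0],"angular":[0,0,0]}]'; python3 -c "
from h import *
rel([0.5609,0.0982,0.079],98.8)"
```

```text
t: 10.3
tcp_pos: [0.5584, 0.0987, 0.0799]
tool_rot: [-0.076, 0.997, -0.0, 0.0]
force: [-0.6, -1.4, -0.3]
finger_gap: -0.0
t: 10.6
tcp_pos: [0.5581, 0.1013, 0.0796]
tool_rot: [-0.076, 0.997, 0.0, 0.0]
force: [-0.0, 0.3, 0.6]
finger_gap: -0.0
off [-2.3 -3.5  0.6] ang [ 0.    0.   -0.12] tcp [0.5581 0.1013 0.0796] F [-0.   0.3  0.6] t 10.6
```

```bash
python3 -m crank '[{"grip":1,"offset":[0,1.5,0],"angular":[0,0,0]},{"grip":1,"offset":[0,3,0],"angular":[0,0,0]},{"grip":1,"offset":[0,3,0],"angular":[0,0,0]}]'; python3 -m crank '[{"grip":1,"offset":[0,1.5,0],"angular":[0,0,0]},{"grip":1,"offset":[0,3,0],"angular":[0,0,0]},{"grip":1,"offset":[0,3,0],"angular":[0,0,0]}]'; python3 -c "
from h import *
snap('wrist','w11');crop('w11',230,220,200,80,4)
rel([0.5609,0.0982,0.079],98.8)"
```

```text
t: 10.9
tcp_pos: [0.5578, 0.104, 0.0796]
tool_rot: [-0.076, 0.997, -0.0, 0.0]
force: [-1.0, -2.1, -0.3]
finger_gap: -0.004
t: 11.2
tcp_pos: [0.5578, 0.1043, 0.0796]
tool_rot: [-0.077, 0.997, -0.002, 0.0]
force: [0.5, -9.6, 0.6]
finger_gap: -0.002
off [-2.1 -6.5  0.7] ang [-0.26 -0.   -0.01] tcp [0.5578 0.1043 0.0796] F [  0.3 -10.3   0.4] t 11.25
```

View pics/w11_c230_220.png

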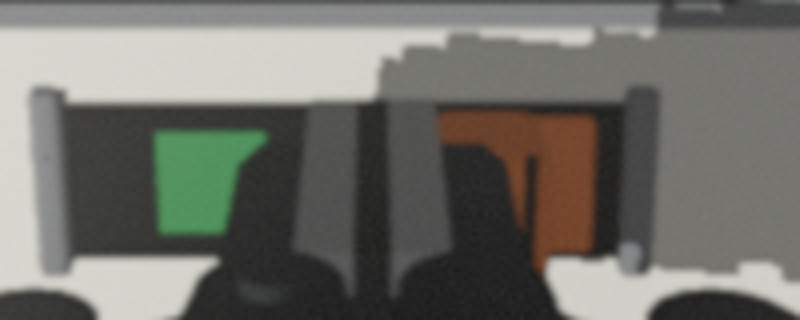

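```bash
python3 -c "
from h import *
rel([0.5305,0.4585,0.24],98.8)"
```

```text
off [ -27.1  353.4 -162. ] ang [-0.26 -0.   -0.01] tcp [0.5578 0.1043 0.0796] F [  0.3 -10.3   0.4] t 11.25
```

```bash
python3 -m crank '[{"grip":1,"offset":[0,-6,-1],"angular":[0,0,0]},{"grip":1,"offset":[0,-7,-40],"angular":[0,0,0]},{"grip":1,"offset":[0,-7,-90],"angular":[0,0,0]},{"grip":1,"offset":[-27,352,-162],"angular":[0,0,0]},{"grip":0,"offset":[-27,352,-162],"angular":[0,0,0]},{"grip":0,"offset":[-27,352,-162],"angular":[0,0,0]},{"grip":0,"offset":[-27,352,-162],"angular":[0,0,0]},{"grip":0,"offset":[-27,352,-162],"angular":[0,0,0]},{"grip":0,"offset":[-27,352,-162],"angular":[0,0,0]},{"grip":0,"offset":[-27,352,-162],"angular":[0,0,0]}]' 30; python3 -c "
from h import *
rel([0.5305,0.4585,0.24],98.8)"
```

```text
t: 12.25
tcp_pos: [0.5309, 0.4447, 0.2384]
tool_rot: [-0.076, 0.997, 0.0, -0.001]
force: [0.4, 0.1, -0.8]
finger_gap: 0.993
off [-1.7 13.7 -1.6] ang [ 0.04 -0.06 -0.1 ] tcp [0.5309 0.4447 0.2384] F [ 0.4  0.1 -0.8] t 12.25
```

```bash
python3 -m crank '[{"grip":0,"offset":[-1,12,0],"angular":[0,0,0]},{"grip":0,"offset":[-1,12,0],"angular":[0,0,0]}]'; python3 -c "
from h import *
snap('wrist','w12');snap('side','s12');crop('s12',300,90,120,110,6)
rel([0.5305,0.4585,0.13],98.8)"
```

```text
t: 12.45
tcp_pos: [0.5299, 0.4565, 0.2378]
tool_rot: [-0.078, 0.997, 0.0, -0.0]
force: [0.1, -0.4, -0.9]
finger_gap: 0.998
off [ -1.    5.5 107.1] ang [-0.1  -0.14 -0.12] tcp [0.5306 0.4531 0.2371] F [-0.2 -0.5  0. ] t 12.55
```

View pics/w12.png

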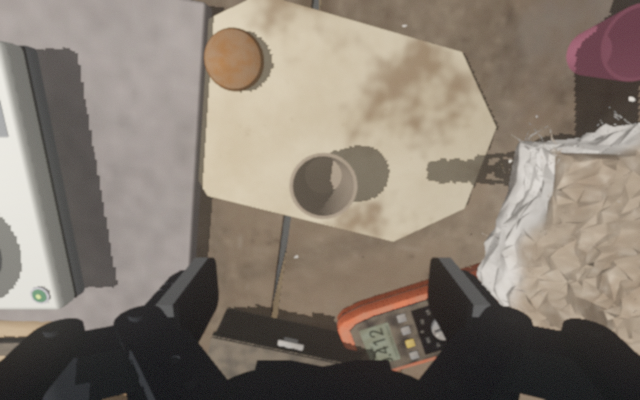

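View pics/s12_c300_90.png

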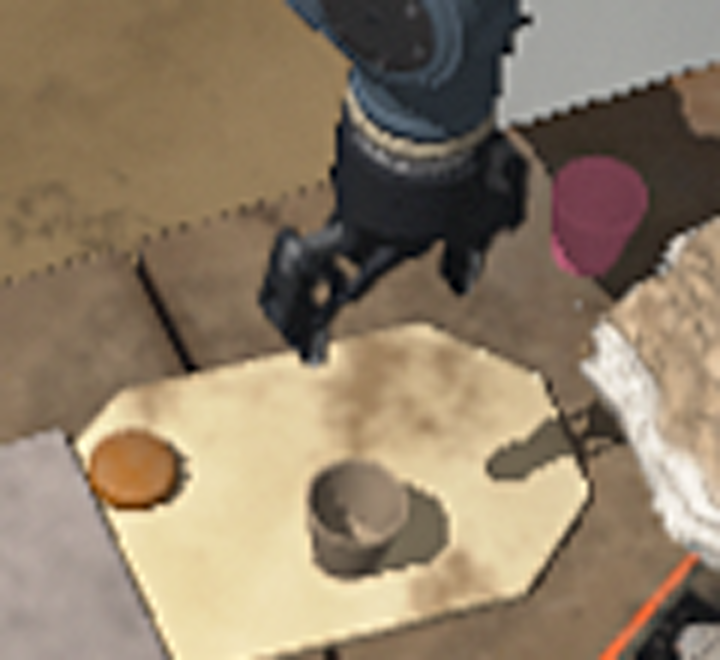

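```bash
python3 -c "
from h import *
s=L('w12'); print(onz(s,323,184,.072),onz(s,290,184,.072),onz(s,357,184,.072))
crop('w12',270,130,130,100,6)"
```

```text
[0.5296 0.4567 0.072 ] [0.5341 0.4276 0.072 ] [0.5249 0.4866 0.072 ]
```

View pics/w12_c270_130.png

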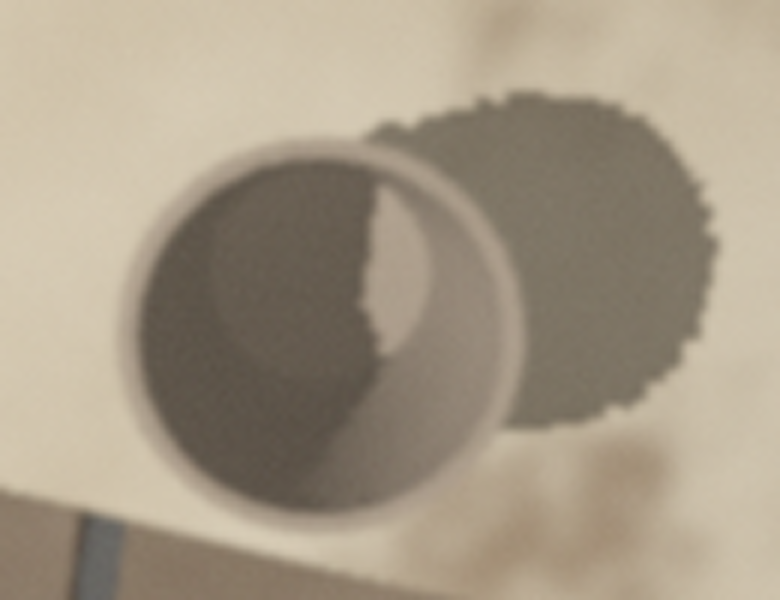

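```bash
python3 -m crank '[{"grip":0,"offset":[-1,2,50],"angular":[0,0,0]},{"grip":0,"offset":[-1,2,100],"angular":[0,0,0]},{"grip":0,"offset":[-1,2,110],"angular":[0,0,0]},{"grip":0,"offset":[-1,2,110],"angular":[0,0,0]},{"grip":0,"offset":[-1,2,110],"angular":[0,0,0]}]'; python3 -c "
from h import *
rel([0.530,0.4575,0.032],98.8)
snap('wrist','w13')"
```

```text
t: 13.05
tcp_pos: [0.5337, 0.4563, 0.1303]
tool_rot: [-0.075, 0.997, 0.001, 0.001]
force: [-1.1, 0.7, -0.2]
finger_gap: 0.998
off [ 3.8  1.6 98.3] ang [ 0.07  0.17 -0.2 ] tcp [0.5337 0.4563 0.1303] F [-1.1  0.7 -0.2] t 13.05
```

View pics/w13.png

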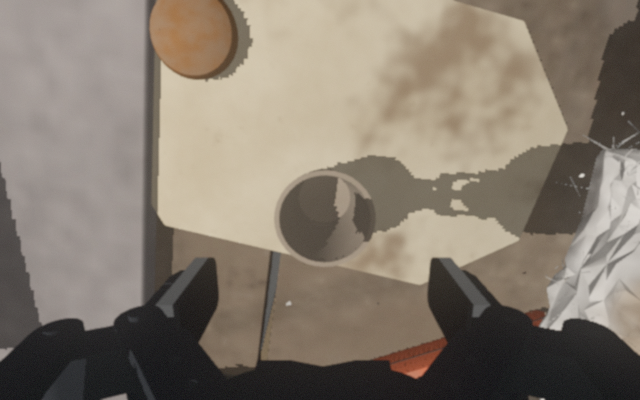

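```bash
python3 -m crank '[{"grip":0,"offset":[2.5,1,50],"angular":[0,0,0]},{"grip":0,"offset":[2.5,1,85],"angular":[0,0,0]},{"grip":0,"offset":[2.5,1,97],"angular":[0,0,0]},{"grip":0,"offset":[2.5,1,97],"angular":[0,0,0]},{"grip":0,"offset":[2.5,1,97],"angular":[0,0,0]}]'; python3 -c "
from h import *
rel([0.530,0.4575,0.032],98.8)
snap('wrist','w14');snap('side','s14');crop('s14',300,90,120,110,6)"
```

```text
t: 13.6
tcp_pos: [0.5312, 0.4582, 0.0338]
tool_rot: [-0.076, 0.997, 0.001, 0.002]
force: [0.3, 0.0, 0.1]
finger_gap: 1.0
off [ 1.3 -0.6  1.8] ang [ 0.11  0.25 -0.12] tcp [0.5312 0.4582 0.0338] F [0.3 0.  0.1] t 13.6
```

View pics/w14.png

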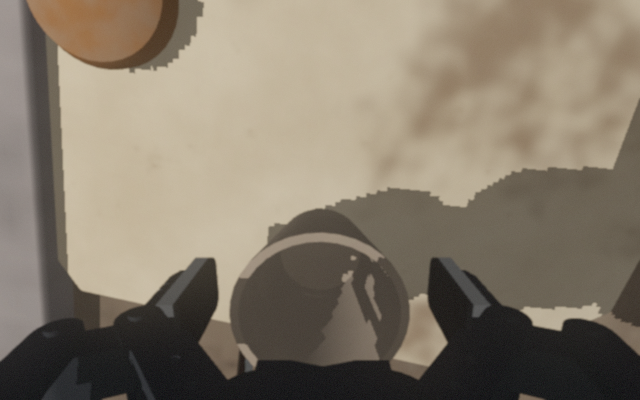

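View pics/s14_c300_90.png

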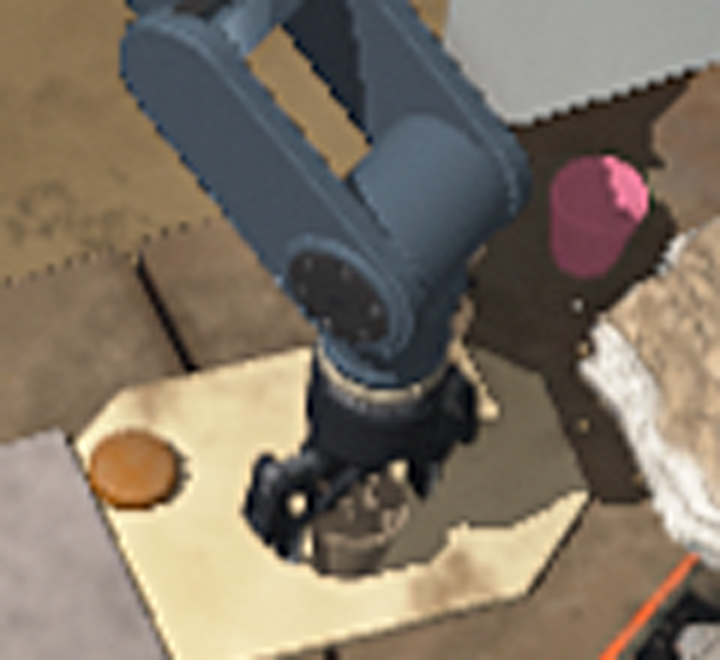

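```bash
python3 -m crank '[{"grip":1,"offset":[0,0,0],"angular":[0,0,0]},{"grip":1,"offset":[0,0,0],"angular":[0,0,0]},{"grip":1,"offset":[0,0,0],"angular":[0,0,0]},{"grip":1,"offset":[0,0,0],"angular":[0,0,0]},{"grip":1,"offset":[0,0,0],"angular":[0,0,0]}]' 25; python3 -m crank '[{"grip":1,"offset":[0,0,-5],"angular":[0,0,0]},{"grip":1,"offset":[0,0,-12],"angular":[0,0,0]},{"grip":1,"offset":[0,0,-20],"angular":[0,0,0]},{"grip":1,"offset":[0,0,-30],"angular":[0,0,0]},{"grip":1,"offset":[0,0,-30],"angular":[0,0,0]},{"grip":1,"offset":[0,0,-30],"angular":[0,0,0]}]'; python3 -c "
from h import *
rel([0.530,0.4575,0.032],98.8)
snap('wrist','w15');snap('side','s15');crop('s15',300,90,120,110,6)"
```

```text
t: 14.2
tcp_pos: [0.5303, 0.4577, 0.0331]
tool_rot: [-0.076, 0.997, 0.001, 0.001]
force: [-0.3, -0.1, 6.7]
finger_gap: 0.69
t: 14.8
tcp_pos: [0.5295, 0.4573, 0.0618]
tool_rot: [-0.076, 0.997, 0.0, 0.0]
force: [-0.6, 0.9, -1.6]
finger_gap: 0.69
off [-0.5  0.1 29.8] ang [ 0.02  0.05 -0.12] tcp [0.5295 0.4573 0.0618] F [-0.6  0.9 -1.6] t 14.8
```

View pics/w15.png

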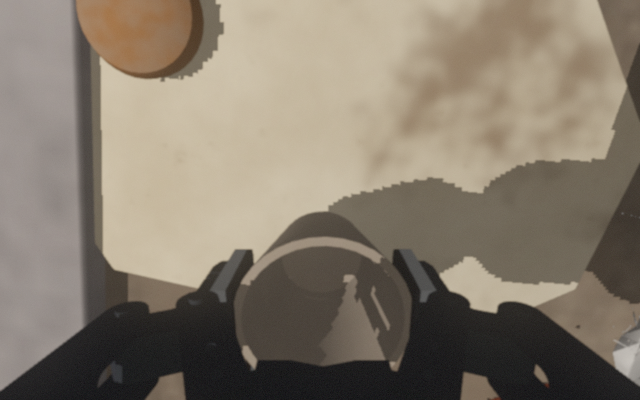

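View pics/s15_c300_90.png

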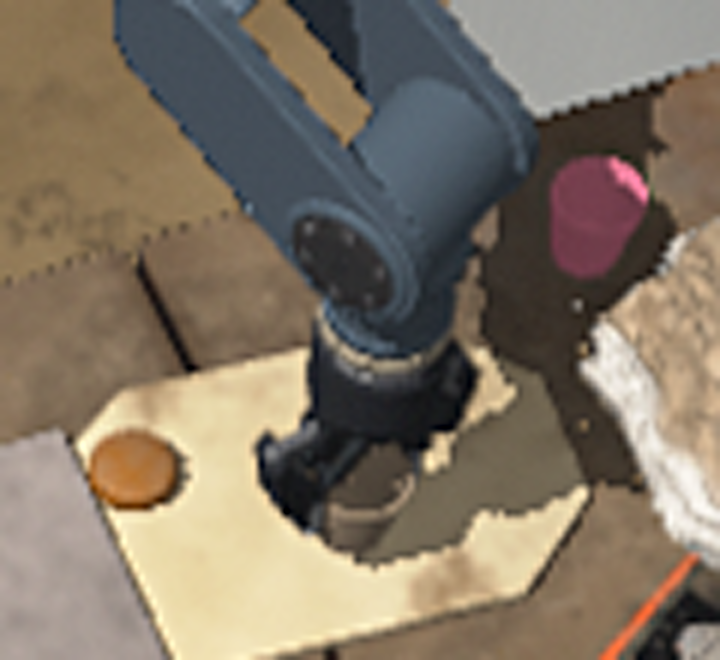

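```bash
python3 -c "
from h import *
rel([0.646,0.1155,0.19],98.8)"
```

```text
off [ -64.  -355.3 -129. ] ang [-0.02 -0.04 -0.12] tcp [0.529 0.457 0.061] F [ 0.2  0.5 -1.6] t 14.9
```

```bash
python3 -m crank '[{"grip":1,"offset":[0,0,-25],"angular":[0,0,0]},{"grip":1,"offset":[0,0,-60],"angular":[0,0,0]},{"grip":1,"offset":[0,-10,-100],"angular":[0,0,0]},{"grip":1,"offset":[-7,-40,-129],"angular":[0,0,0]},{"grip":1,"offset":[-15,-80,-129],"angular":[0,0,0]},{"grip":1,"offset":[-22,-120,-129],"angular":[0,0,0]},{"grip":1,"offset":[-30,-160,-129],"angular":[0,0,0]},{"grip":1,"offset":[-36,-200,-129],"angular":[0,0,0]},{"grip":1,"offset":[-43,-240,-129],"angular":[0,0,0]},{"grip":1,"offset":[-50,-280,-129],"angular":[0,0,0]}]'; python3 -c "
from h import *
rel([0.646,0.1155,0.19],98.8)"
```

```text
t: 15.9
tcp_pos: [0.6209, 0.1863, 0.1897]
tool_rot: [-0.076, 0.997, -0.0, -0.001]
force: [0.9, -0.2, -1.4]
finger_gap: 0.685
off [-14.1 -73.8  -0.3] ang [ 0.   -0.06 -0.11] tcp [0.6209 0.1863 0.1897] F [ 0.9 -0.2 -1.4] t 15.9
```

```bash
python3 -m crank '[{"grip":1,"offset":[-7,-35,0],"angular":[0,0,0]},{"grip":1,"offset":[-12,-60,0],"angular":[0,0,0]},{"grip":1,"offset":[-14,-73,0],"angular":[0,0,0]},{"grip":1,"offset":[-14,-73,0],"angular":[0,0,0]},{"grip":1,"offset":[-14,-73,0],"angular":[0,0,0]}]'; python3 -c "
from h import *
rel([0.646,0.1155,0.19],98.8)
snap('wrist','w16');snap('side','s16');crop('s16',220,130,120,120,5);snap('top','t16');crop('t16',320,140,100,120,5)"
```

```text
t: 16.4
tcp_pos: [0.6451, 0.1188, 0.1899]
tool_rot: [-0.076, 0.997, 0.0, -0.001]
force: [0.1, 0.2, -1.1]
finger_gap: 0.686
off [-0.4 -3.4 -0.1] ang [ 0.06 -0.07 -0.11] tcp [0.6451 0.1188 0.1899] F [ 0.1  0.2 -1.1] t 16.4
```

View pics/w16.png

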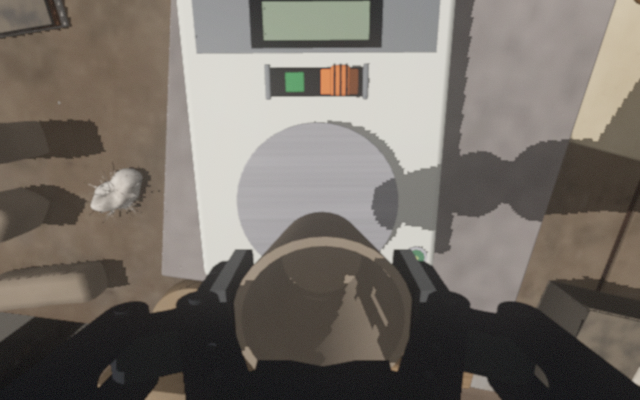

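View pics/s16_c220_130.png

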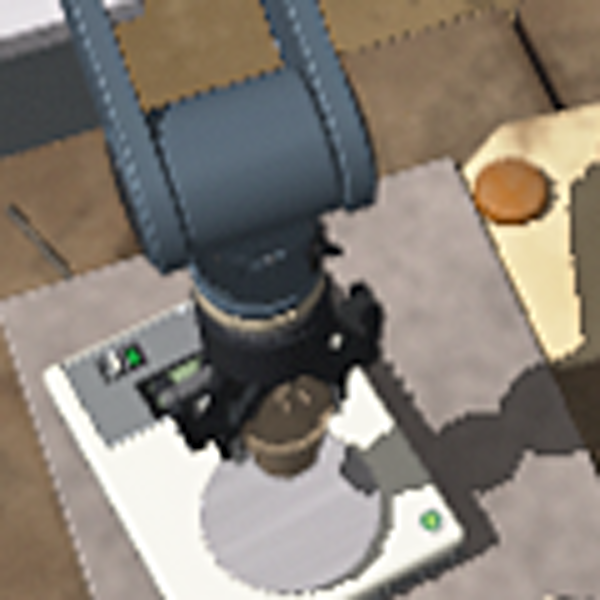

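View pics/t16_c320_140.png

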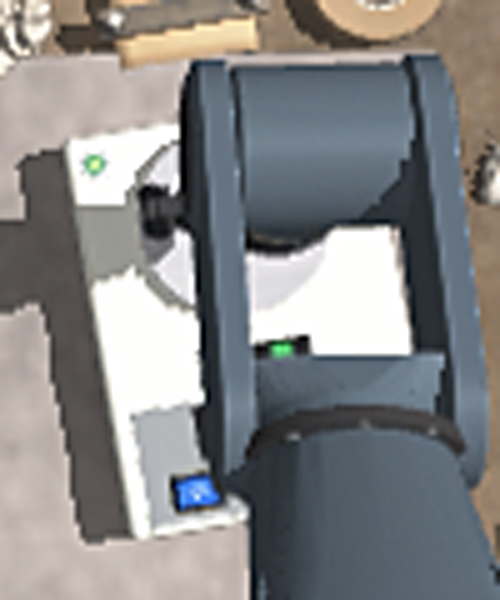

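```bash
python3 -c "
from h import *
from scipy.optimize import least_squares
crop('w16',225,110,190,160,4)
s=L('w16')
P=np.array([onz(s,u,v,.086) for u,v in ((237,200),(399,197),(320,122),(262,143),(375,141),(245,170),(392,168),(252,243))])[:,:2]
r=least_squares(lambda c:np.hypot(*(P-c).T)-.059,[.646,.115]);print(r.x,r.fun)
"
```

```text
[0.6469 0.1162] [ 0.0002 -0.0011 -0.0004  0.0003  0.001  -0.001  -0.0009 -0.0008]
```

View pics/w16_c225_110.png

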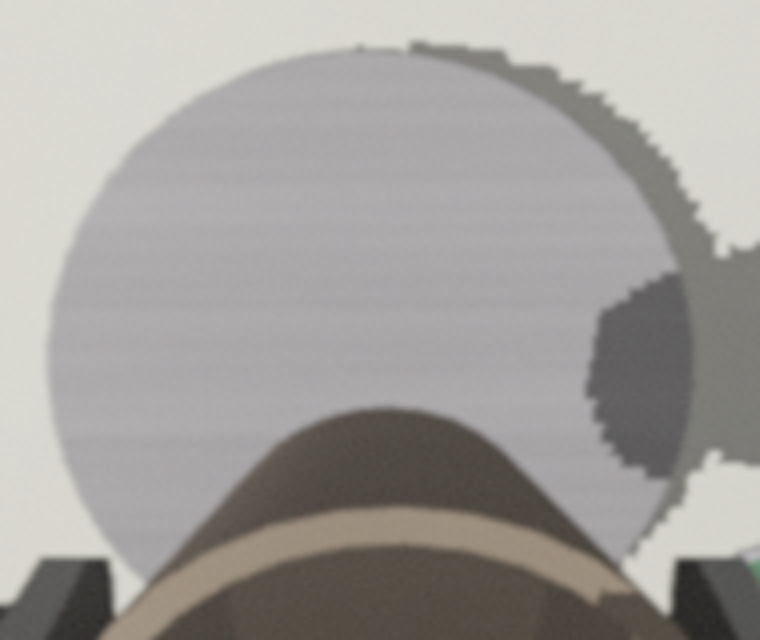

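```bash
python3 -m crank '[{"grip":1,"offset":[-1,-2,25],"angular":[0,0,0]},{"grip":1,"offset":[-1,-2,50],"angular":[0,0,0]},{"grip":1,"offset":[-1,-2,68],"angular":[0,0,0]},{"grip":1,"offset":[-1,-2,75],"angular":[0,0,0]},{"grip":1,"offset":[-1,-2,75],"angular":[0,0,0]},{"grip":1,"offset":[-1,-2,75],"angular":[0,0,0]}]'; python3 -c "
from h import *
rel([0.647,0.116,0.107],98.8)
snap('wrist','w17');snap('side','s17');crop('s17',220,130,120,120,5)"
```

```text
t: 17.15
tcp_pos: [0.6477, 0.1166, 0.1161]
tool_rot: [-0.076, 0.997, -0.0, 0.001]
force: [0.3, 0.0, -0.3]
finger_gap: 0.687
off [ 0.8 -0.5  9.1] ang [-0.01  0.09 -0.07] tcp [0.6477 0.1166 0.1161] F [ 0.3  0.  -0.3] t 17.15
```

View pics/w17.png

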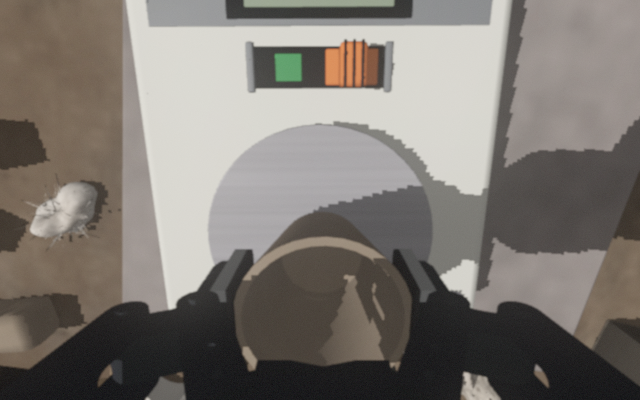

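View pics/s17_c220_130.png

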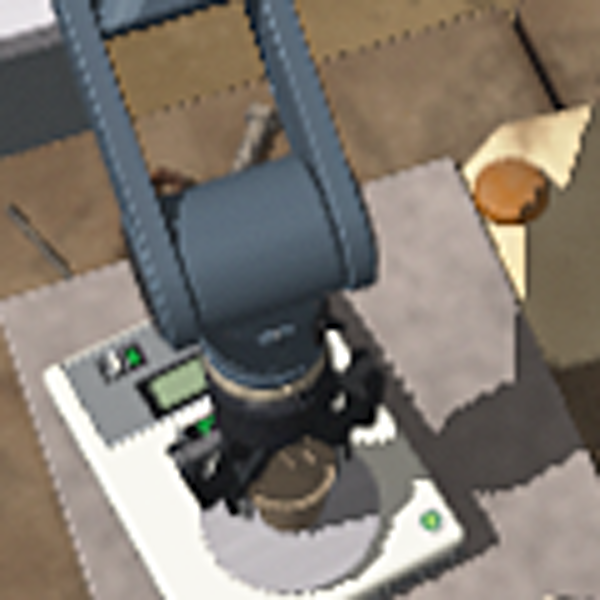

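```bash
python3 -m crank '[{"grip":1,"offset":[0,0,4],"angular":[0,0,0]},{"grip":1,"offset":[0,0,8],"angular":[0,0,0]},{"grip":1,"offset":[0,0,8],"angular":[0,0,0]}]'; for i in 1 2 3; do python3 -c "
from h import *
import os
print(manip.sense()['force'].round(2),manip.sense()['tcp_pos'].round(4))"; done;  python3 -m crank '[{"grip":1,"offset":[0,0,1],"angular":[0,0,0]},{"grip":1,"offset":[0,0,1],"angular":[0,0,0]}]'; python3 -m crank '[{"grip":1,"offset":[0,0,1],"angular":[0,0,0]},{"grip":1,"offset":[0,0,1],"angular":[0,0,0]}]'; python3 -m crank '[{"grip":1,"offset":[0,0,1],"angular":[0,0,0]},{"grip":1,"offset":[0,0,1],"angular":[0,0,0]}]'
```

```text
t: 17.55
tcp_pos: [0.6467, 0.1159, 0.1068]
tool_rot: [-0.076, 0.997, 0.0, -0.0]
force: [-0.5, 0.3, -0.7]
finger_gap: 0.688
[-0.48  0.28 -0.68] [0.6467 0.1159 0.1068]
[-0.48  0.28 -0.68] [0.6467 0.1159 0.1068]
[-0.48  0.28 -0.68] [0.6467 0.1159 0.1068]
t: 17.75
tcp_pos: [0.6471, 0.116, 0.1062]
tool_rot: [-0.076, 0.997, 0.0, -0.0]
force: [-0.5, 0.9, 0.4]
finger_gap: 0.687
t: 17.95
tcp_pos: [0.6471, 0.116, 0.1052]
tool_rot: [-0.076, 0.997, -0.0, 0.0]
force: [0.3, -0.1, -0.2]
finger_gap: 0.687
t: 18.15
tcp_pos: [0.6471, 0.116, 0.1043]
tool_rot: [-0.076, 0.997, -0.0, 0.0]
force: [-0.9, 0.3, 0.5]
finger_gap: 0.689
```

```bash
cat > avg.py <<'E'
from h import *
f=[]
for i in range(8):
    vision.snapshot('wrist'); st=manip.sense(); f.append(np.r_[st['force'],st['tcp_pos']*1000])
print(np.mean(f,0).round(2),st['t'])
E
python3 avg.py;  python3 -m crank '[{"grip":1,"offset":[0,0,1],"angular":[0,0,0]},{"grip":1,"offset":[0,0,1],"angular":[0,0,0]}]'; python3 avg.py; python3 -c "
from h import *
snap('wrist','w18');crop('w18',150,100,300,280,2)"
```

```text
[ -0.32  -0.06   0.05 647.18 116.01 104.31] 18.55
t: 18.75
tcp_pos: [0.6471, 0.116, 0.1032]
tool_rot: [-0.076, 0.997, -0.0, 0.0]
force: [-0.5, -0.6, 1.1]
finger_gap: 0.69
[ -0.3   -0.12   0.77 647.16 116.   103.26] 19.15
```

View pics/w18_c150_100.png

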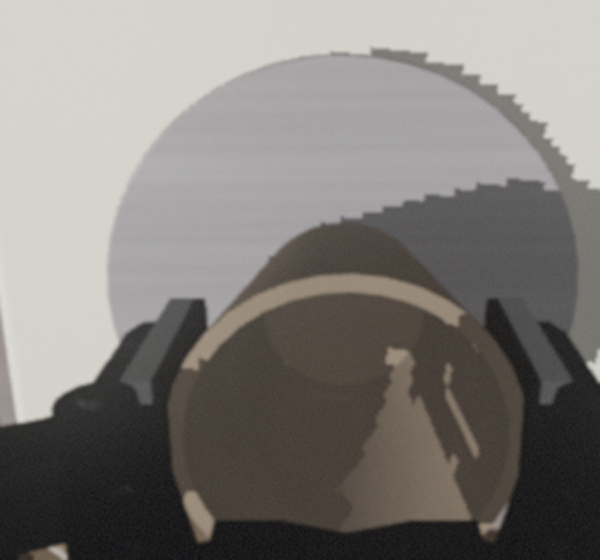

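```bash
python3 -m crank '[{"grip":1,"offset":[0,0,-0.8],"angular":[0,0,0]},{"grip":1,"offset":[0,0,-0.8],"angular":[0,0,0]},{"grip":0.2,"offset":[0,0,-0.8],"angular":[0,0,0]},{"grip":0.1,"offset":[0,0,-0.8],"angular":[0,0,0]},{"grip":0,"offset":[0,0,-0.8],"angular":[0,0,0]},{"grip":0,"offset":[0,0,-0.8],"angular":[0,0,0]}]'; python3 -c "
from h import *
snap('wrist','w19');crop('w19',150,100,300,280,2)"
```

```text
t: 19.8
tcp_pos: [0.6472, 0.116, 0.104]
tool_rot: [-0.076, 0.997, 0.0, 0.0]
force: [0.7, 0.7, 0.1]
finger_gap: 1.0
```

View pics/w19_c150_100.png

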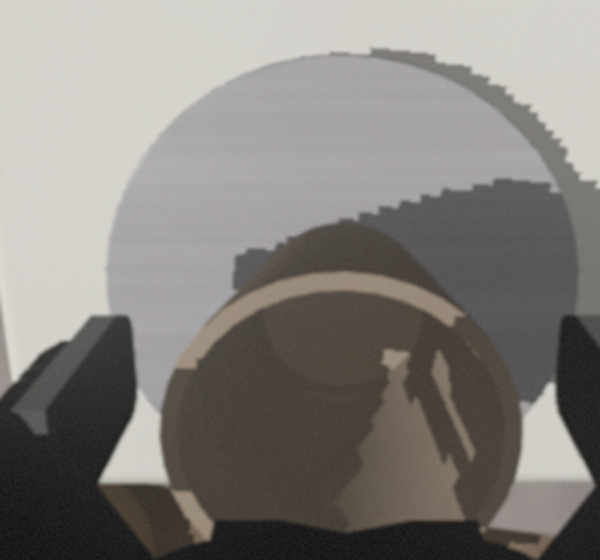

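```bash
python3 -m crank '[{"grip":0,"offset":[0,0,-15],"angular":[0,0,0]},{"grip":0,"offset":[0,0,-40],"angular":[0,0,0]},{"grip":0,"offset":[0,0,-80],"angular":[0,0,0]},{"grip":0,"offset":[0,0,-120],"angular":[0,0,0]},{"grip":0.5,"offset":[40,0,-120],"angular":[0,0,0]},{"grip":1,"offset":[80,0,-120],"angular":[0,0,0]},{"grip":1,"offset":[120,0,-120],"angular":[0,0,0]},{"grip":1,"offset":[120,0,-120],"angular":[0,0,0]}]'; python3 -c "
from h import *
rel([0.4812,0.1391,0.09],98.8)
snap('wrist','w20');snap('side','s20');crop('s20',220,130,120,120,5);snap('top','t20');crop('t20',320,140,100,120,5)"
```

```text
t: 20.65
tcp_pos: [0.521, 0.098, 0.2242]
tool_rot: [-0.076, 0.997, 0.0, -0.004]
force: [-0.1, -0.1, 0.3]
finger_gap: 0.329
off [ 32.   46.4 134.6] ang [ 0.08 -0.47 -0.11] tcp [0.521  0.098  0.2242] F [-0.1 -0.1  0.3] t 20.65
```

View pics/w20.png

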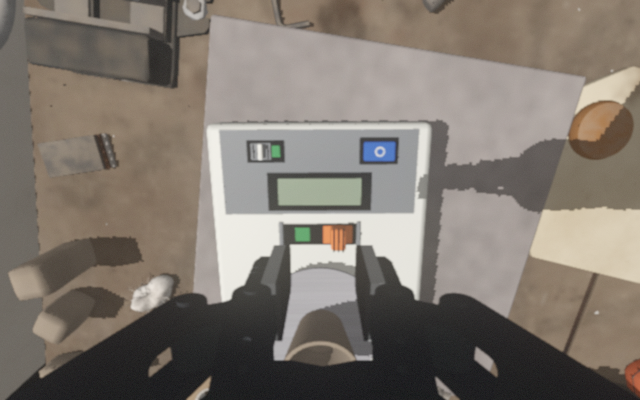

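View pics/s20_c220_130.png

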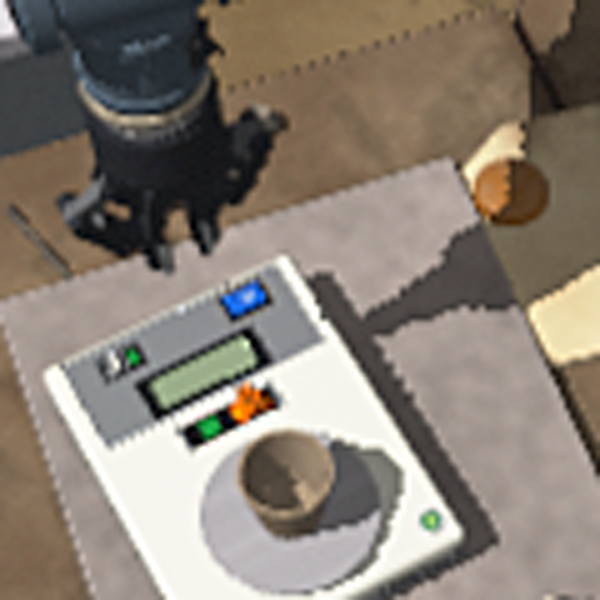

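View pics/t20_c320_140.png

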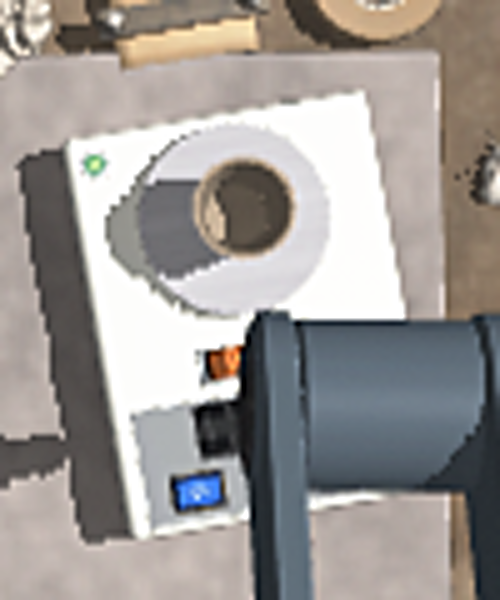

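```bash
python3 -c "
from h import *
s=L('t20');d=L('s20')
print(onz(s,320+244/5-.4,140+207/5-.4,.144),onz(s,320+235/5-.4,140+218/5-.4,.084))
print(onz(d,220+289/5-.4,130+470/5-.4,.144),onz(d,220+292/5-.4,130+503/5-.4,.084))
w=L('w20');print(onz(w,379,151,.076))
"
```

```text
[0.648  0.1173 0.144 ] [0.6467 0.1165 0.084 ]
[0.6496 0.1181 0.144 ] [0.6443 0.1178 0.084 ]
[0.4814 0.1387 0.076 ]
```

```bash
python3 -m crank '[{"grip":1,"offset":[35,46,0],"angular":[0,0,0]},{"grip":1,"offset":[35,46,50],"angular":[0,0,0]},{"grip":1,"offset":[35,46,90],"angular":[0,0,0]},{"grip":1,"offset":[35,46,120],"angular":[0,0,0]},{"grip":1,"offset":[35,46,120],"angular":[0,0,0]},{"grip":1,"offset":[35,46,120],"angular":[0,0,0]}]'; python3 -c "
from h import *
rel([0.4812,0.139,0.08],98.8)
snap('wrist','w21')"
```

```text
t: 21.4
tcp_pos: [0.4887, 0.1382, 0.1041]
tool_rot: [-0.076, 0.997, -0.0, 0.0]
force: [-0.0, 0.6, 0.5]
finger_gap: -0.002
off [ 7.3  1.9 24.1] ang [-0.    0.05 -0.12] tcp [0.4887 0.1382 0.1041] F [-0.   0.6  0.5] t 21.4
```

View pics/w21.png

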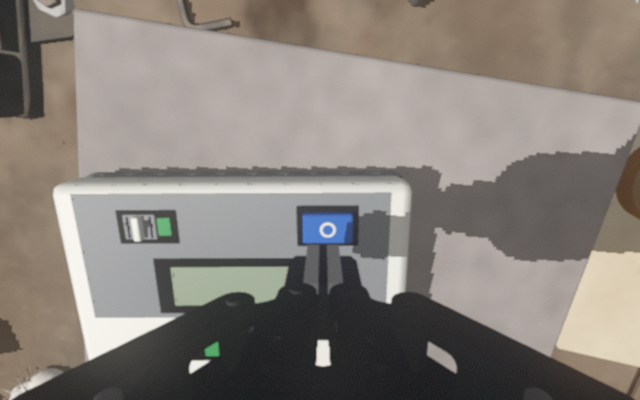

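```bash
python3 -m crank '[{"grip":1,"offset":[7,2,8],"angular":[0,0,0]},{"grip":1,"offset":[7,2,16],"angular":[0,0,0]},{"grip":1,"offset":[7,2,23],"angular":[0,0,0]},{"grip":1,"offset":[7,2,23],"angular":[0,0,0]},{"grip":1,"offset":[7,2,23],"angular":[0,0,0]}]'; python3 -c "
from h import *
rel([0.4812,0.139,0.076],98.8)
snap('wrist','w22')"
```

```text
t: 21.95
tcp_pos: [0.4803, 0.139, 0.0813]
tool_rot: [-0.076, 0.997, -0.0, 0.0]
force: [-0.3, -0.4, 0.3]
finger_gap: -0.004
off [-0.9 -0.1  5.3] ang [-0.    0.04 -0.12] tcp [0.4803 0.139  0.0813] F [-0.3 -0.4  0.3] t 21.95
```

View pics/w22.png

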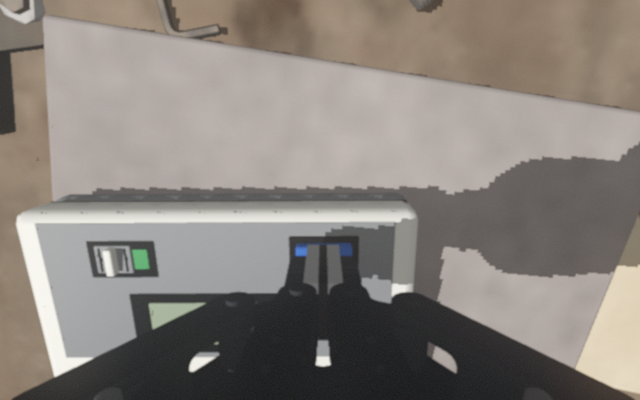

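```bash
python3 -m crank '[{"grip":1,"offset":[0,0,4],"angular":[0,0,0]},{"grip":1,"offset":[0,0,7],"angular":[0,0,0]},{"grip":1,"offset":[0,0,9],"angular":[0,0,0]},{"grip":1,"offset":[0,0,9],"angular":[0,0,0]}]'; python3 -m crank '[{"grip":1,"offset":[0,0,1],"angular":[0,0,0]},{"grip":1,"offset":[0,0,1],"angular":[0,0,0]},{"grip":1,"offset":[0,0,1],"angular":[0,0,0]}]'; python3 -m crank '[{"grip":1,"offset":[0,0,1],"angular":[0,0,0]},{"grip":1,"offset":[0,0,1],"angular":[0,0,0]},{"grip":1,"offset":[0,0,1],"angular":[0,0,0]}]'
```

```text
t: 22.4
tcp_pos: [0.4803, 0.139, 0.0722]
tool_rot: [-0.076, 0.997, -0.0, 0.001]
force: [0.9, 0.6, 2.8]
finger_gap: -0.0
t: 22.7
tcp_pos: [0.4803, 0.139, 0.072]
tool_rot: [-0.076, 0.997, -0.0, 0.001]
force: [-0.8, 0.6, 9.5]
finger_gap: 0.003
t: 23.0
tcp_pos: [0.4803, 0.139, 0.0718]
tool_rot: [-0.076, 0.997, -0.0, 0.001]
force: [-2.5, -0.6, 17.1]
finger_gap: 0.0
```

```bash
python3 -m crank '[{"grip":1,"offset":[0,0,-5],"angular":[0,0,0]},{"grip":1,"offset":[0,0,-20],"angular":[0,0,0]},{"grip":1,"offset":[0,0,-60],"angular":[0,0,0]},{"grip":1,"offset":[0,0,-110],"angular":[0,0,0]},{"grip":1,"offset":[0,0,-150],"angular":[0,0,0]},{"grip":1,"offset":[0,80,-150],"angular":[0,0,0]},{"grip":1,"offset":[0,120,-150],"angular":[0,0,0]},{"grip":1,"offset":[0,120,-150],"angular":[0,0,0]},{"grip":1,"offset":[0,120,-150],"angular":[0,0,0]},{"grip":1,"offset":[0,120,-150],"angular":[0,0,0]}]'; python3 -c "
from h import *
snap('wrist','w23');snap('side','s23');crop('s23',220,150,120,120,5);snap('top','t23');crop('t23',320,140,100,120,5)"
```

```text
t: 24.0
tcp_pos: [0.461, 0.2574, 0.2195]
tool_rot: [-0.076, 0.997, -0.0, -0.001]
force: [-0.5, -0.2, -0.6]
finger_gap: 0.001
```

View pics/w23.png

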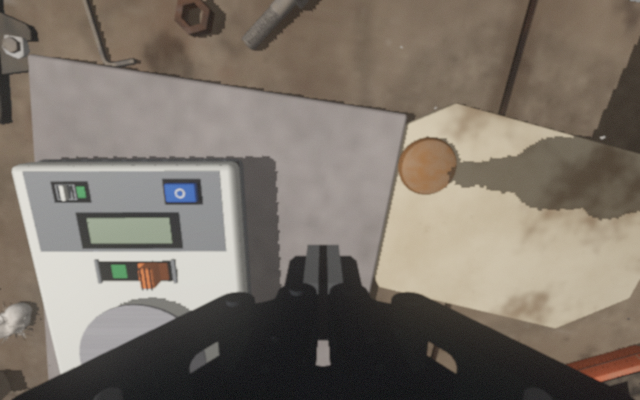

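View pics/s23_c220_150.png

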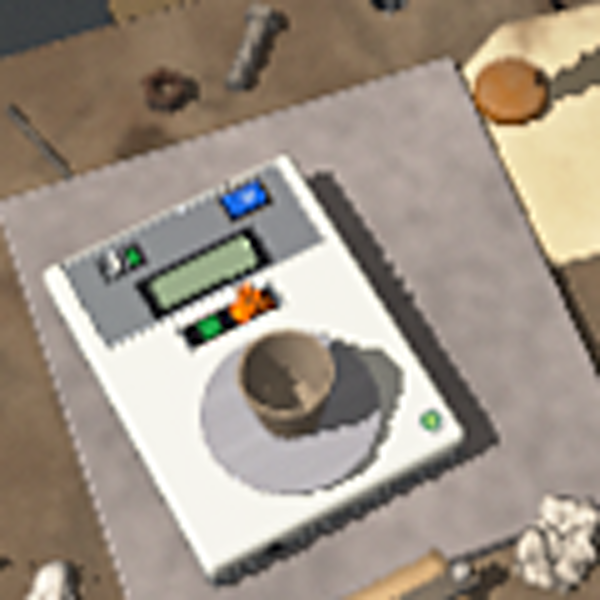

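View pics/t23.png

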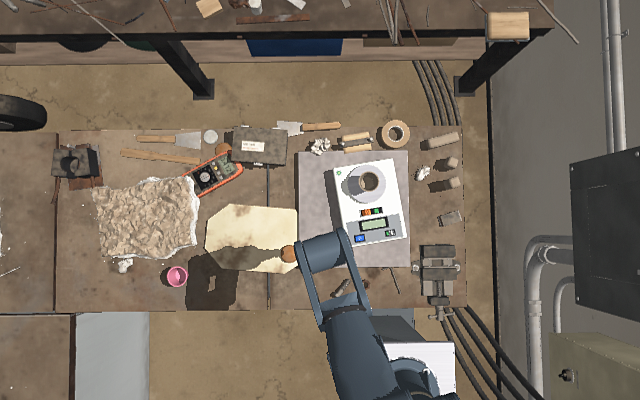

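```bash
python3 -c "
from h import *
st=manip.sense();print(st['t'],abs(st['qd']).max(),manip.sign_off())"
```

```text
the job is handed in; nothing more can be done
24.15 0.005370521928356703 None
```

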